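Slide a carving slab over the step onto its stand and lock it in

ROBOT

A 6-joint arm with a two-finger parallel gripper is mounted at the origin on a cart in front of the work surface, level with it; the furniture and walls round the work are solid. World frame = base frame: x ahead of the robot, y to its left, z up, the work surface at z = 0. Lengths are in mm, angles in rad, forces in N, time in s.
With the tool pointing down it reaches from about 275 to 750 mm from the base axis. Payload 10.2 kg.
Tool frame: the origin (TCP) lies between the finger pads; the fingertips stand ctrl.tips_ahead ahead of it and the grasp point (between the pads) lies 8 mm behind it (ctrl.tips_ahead is the distance from the TCP to the fingertips, in mm); z points along the fingers, y is the direction in which the jaws open and shut (so a half turn about z gives the same grasp; the last joint's range is limited). The gripper opens to 85 mm and grips with 20 to 120 N. Pads are 22 mm wide; open, the fingers measure 114 mm over their backs; the gripper's body (76 mm by 85 mm) begins 54 mm behind the grasp point. The pads swing forward as they close: fully open they stand 13 mm farther back than shut.
Start: joints at [-1.557, 0.313, 1.498, -0, 1.331, -0.223], TCP at [123.148, -510.359, 242.294] pointing down, gripper open.
Joint ranges: [-2.94, 2.94], [-0.97, 2.17], [0.19, 2.56], [-1.23, 4.37], [0.02, 3.11], [-2.88, 2.88]. Speed limits (rad/s): [2.39, 2.39, 3.01, 3.14, 3.14, 3.14].

INTERFACE

Orientations are given as a unit quaternion [w, x, y, z].
In Python, from rig import ctrl gives the robot as it stands. The module is installed in compiled form; this text tells all that it offers.
- The arm moves only by the tool move_arm, never from a script. Its argument "motion" is a list of rows, each an object with "offset": the shift along the tool's x, y, z in m, a list of three; "angular": the turn, a rotation vector about the tool's x, y, z in degrees, a list of three; "jaw": the finger opening in m, from 0 to 0.0854. In form: [{"offset": [tx, ty, tz], "angular": [ax, ay, az], "jaw": jaw}, ...]. A call has 1 to 5 rows; each row is the pose to reach, as a shift and turn from the pose commanded when the call began, along the tool's axes at that moment; what a row does not reach only later rows make up. A row lasts 1/8 s, in which the tool goes at most 62.5 mm and 10.7 degrees, less where a joint would pass 70% of its speed; a pose out of reach is approached as far as the arm can. A call with a gripper value outside its range is refused whole. The fingers move at their own pace and stop on an object; "squeeze" is the grip in N (left out, the last holds). Time passes only in rows, so rows that repeat a pose let the fingers close. It gives the time, the measured TCP pose, the force and the opening at its end, in the units of the state.
- ctrl.sense(): the state, without advancing time (a new reading comes with each control period).
- ctrl.capture(name): name is "side" or "top" or "wrist"; returns a dict with "img" (400x640x3 uint8, red, green, blue), "intrinsics" (3x3 intrinsics, pixels), "rvec" (rotation vector, rad) and "tvec" (3), from world to camera coordinates, as OpenCV has them. Camera axes: x right, y down, z forward; pixel columns grow to the right and rows downward; lengths in mm; the calibration is good to about 2 mm. A picture is of the moment at which its call begins. There is no depth.
- ctrl.finish_job(): hands the job in, once; it reports no verdict.
The state is a dict: "time_s": time; "joints": joint angles; "dq": joint speeds; "tau": joint torques, N m; "eef_pos": TCP position; "ee_rot": TCP orientation; "force": force on the tool from outside, world axes, zero at the start; "wrist_torque": the same for the moment, N m; "grip_width": opening from 0.0 (shut) to 1.0 (fully open).
Only numpy, scipy, OpenCV 4.12 (cv2) and the standard library are available. Lean on these libraries where they do the work, as an engineer would, in place of code of your own. Each camera call takes 0.05 s, during which the arm holds its last target. There are 200 camera calls.

TASK

Slide the plywood board with the stone slab lying on it along the beech landing board, across the step and into the lower carving stand, until it lies flat and fully home against the backstop; keep the board down on its surfaces, and do not let the slab slip on it. Then lay the dark wooden keeper bar in the two notches behind the board, grip upward, so that the board is locked in, and let go. Leave the mug, the sanding block and the glass jar where they are.

Things in the scene. Friction and masses are not known exactly. Their poses are not given: they have to be found in the camera images.
- stand: Fixed plywood stand; place and heading vary. Origin: on the table under the plywood board's home centre; +y = sliding direction. Deck top z=12 mm, entry edge y=-167 mm. Backstop 40 mm high, face y=+94.5. Side rails, tops z=28: inner faces x=+-72 from y=-96 to +94; notches y=-131 to -96; mouth blocks y=-145 to -131, inner x=+-70, then lead-ins flaring to x=+-78 at y=-168.
- notch (a point): Midpoint between the two notches of the stand, on the deck (12 mm above the table), at x = 0, y = -113 mm of the stand; same axes as the stand. Each notch is 35 mm long in y (about 17 mm either side of this point) and open down to the deck.
- landing: Beech board, 164 x 339 x 18 mm, fixed on the table before the stand's mouth, in line with it; axes as the stand's, long side along y. Origin: centre of its underside; its top is 18 mm above the table, 6 mm higher than the deck. A gap of 3 to 10 mm parts its end from the deck's entry edge. A plywood board that is some mm off the stand's centre line, or askew, may catch at the mouth.
- carrier: Loose plywood board, 189 (own x) x 134 (y) x 12 mm, 0.2 kg, too wide to grip, on the landing; its own x points roughly along the stand's +y. Origin: centre of underside. Can be pushed home by its rear edge with fingertips about 2 mm above the landing all the way (on the deck its top is still 6 mm above the landing's top). It dips about 4 degrees over the step.
- slab: Pale limestone slab with a carved rosette, 150 (own x) x 117 (own y) x 8 mm, about 0.3 kg, lying loose on the plywood board, its length along the board's, within 5 mm of the middle. Origin: centre of its underside.
- keeper: Loose dark wooden bar, 176 (own x) x 26 (y) x 14 mm, 0.12 kg, with a grip rib upright on its middle, 80 (x) x 14 (y) mm, top 53 mm above the underside. Origin: centre of underside; z up through the rib. Starts on the table beside the stand (its +x side), roughly parallel to the sliding direction; must end across the stand, its x along the stand's x, either way round.
- mug: Blue and white mug, 83 x 117 x 95 mm, a bystander. Origin: centre of its underside.
- sanding_block: Brown sanding block, 60 x 101 x 32 mm, a bystander. Origin: centre of its underside.
- jar: Empty glass jar, 62 mm across, 84 mm high, a bystander. Origin: centre of its underside.
There are look-alikes about, which are no part of the job. There is more than one size of the carrier; the one meant has the size given above.

How it is judged (in metres and radians):
On the way:
1. the plywood board with the slab lies flat on the deck, home against the backstop (y of carrier in the frame of stand above -0.006 m and z of carrier in the frame of stand below 0.0145 m and angle between carrier's own z axis and vertical below 0.03 rad and horizontal distance between slab and carrier below 0.016 m), for 0.2 s.
At the end, for the whole second after the job is handed in: The plywood board lies flat on the stand's deck within 6 mm of the backstop, with the slab flat on it and their centres within 16 mm; the keeper bar lies upright on the deck across the stand, in both notches (centre within 9 mm along and 16 mm across the sliding direction), at rest (all of step 1 and z of slab in the frame of stand below 0.028 m and z of keeper in the frame of notch between -0.003 and 0.003 m and y of keeper in the frame of notch between -0.009 and 0.009 m and x of keeper in the frame of notch between -0.016 and 0.016 m and angle between keeper's own z axis and vertical below 0.05 rad and angle between the x axis of keeper and the x axis of stand, either way round below 0.12 rad and linear speed of each of carrier, keeper below 0.01 m/s); the robot touches nothing.
It fails at once if the plywood board tips by more than 9 degrees (angle between carrier's own z axis and vertical above 0.16 rad).
It fails at once if the plywood board is lifted (its underside more than 16 mm above the landing's top) (height (world z) of carrier above 0.034 m).
It fails at once if the slab slips more than 16 mm from the middle of the board (horizontal distance between slab and carrier above 0.016 m).
It fails at once if the mug, the sanding block or the glass jar is moved by more than 20 mm (distance of any of mug, sanding_block, jar from where it was at the start of the episode above 0.02 m).
It also fails if it takes over 72 s, if anything falls off the work surface, if the arm or the gripper's body presses on something with over 40 N, if the wrist force passes 120 N, or if a joint passes its speed limit or range.

## Working session

There is one attempt and no reset: what is moved stays moved. The work goes in short steps, Python scripts to look and compute and a tool call to move; the robot and the scene stay as the last step left them, time stands still between calls to the robot, and variables do not carry over. Pictures are saved under pics/ and viewed, about 8 in all and at most 12, crops included, and the job is handed in when it is done.

Besides the shell and the picture viewer there is one more tool, called after ">>>" as name([rows], argument=value, ...), one row to a line, values as JSON. move_arm: Moves the arm, as the interface text tells. Its arguments: {"type":"object","properties":{"motion":{"type":"array","items":{"type":"object","properties":{"offset":{"type":"array","items":{"type":"number"}},"angular":{"type":"array","items":{"type":"number"}},"jaw":{"type":"number"}}}},"squeeze":{"type":"number"}},"required":["motion"]}

```bash
mkdir -p pics
cat > h.py <<'E'
import numpy as np, cv2
from rig import ctrl
def cap(n):
    c=ctrl.capture(n); c={k:(np.array(v,float) if k!='img' else v) for k,v in c.items()}
    return c
def ray(c,px):
    R=cv2.Rodrigues(c['rvec'])[0]; o=-R.T@c['tvec'].ravel()
    p=np.c_[np.array(px,float).reshape(-1,2),np.ones(len(np.array(px).reshape(-1,2)))]
    return o,(R.T@np.linalg.inv(c['intrinsics'])@p.T).T
def plane(c,px,z):
    o,d=ray(c,px); return o+d*((z-o[2])/d[:,2])[:,None]
def tri(cs,pxs):
    A=np.zeros((3,3));b=np.zeros(3)
    for c,p in zip(cs,pxs):
        o,d=ray(c,p); d=d[0]/np.linalg.norm(d[0]); M=np.eye(3)-np.outer(d,d); A+=M;b+=M@o
    return np.linalg.solve(A,b)
def proj(c,P):
    return cv2.projectPoints(np.array(P,float).reshape(-1,3),c['rvec'],c['tvec'],c['intrinsics'],None)[0].reshape(-1,2)
def save(c,n,f=None,box=None,s=1):
    im=c['img'][...,::-1]
    if box: im=im[box[1]:box[3],box[0]:box[2]]
    im=cv2.resize(im,None,fx=s,fy=s,interpolation=cv2.INTER_CUBIC); cv2.imwrite(f'pics/{n}.png',im)
E
python3 - <<'E'
from h import *
import pickle
for n in ("top","side","wrist"):
    c=cap(n); pickle.dump(c,open(n+'0.pkl','wb')); save(c,n+'0')
    o,d=ray(c,[[320,200]]); print(n,o,d,c['intrinsics'][0,0])
s=ctrl.sense(); print(s, ctrl.tips_ahead)
E
```

```text
top [ 364.48775793   72.56223128 1310.06565131] [[ 0.19946283 -0.00161707 -0.98003469]] 466.44020101272406
side [  99.64825604 1588.86063166  698.24574215] [[ 0.30105364 -0.88189263 -0.36294553]] 500.37370445438967
wrist [ 201.47896944 -491.50509389  373.08307029] [[-0.31471238 -0.06746444 -0.94683507]] 301.9975916913557
{'time_s': 0.15, 'joints': array([-1.55741393e+00,  3.13311266e-01,  1.49825401e+00, -7.41023819e-07,
        1.33101447e+00, -2.23463255e-01]), 'dq': array([-0.0004127 , -0.00219736, -0.00507029, -0.00016444,  0.00151032,
       -0.00078643]), 'tau': array([ 1.98568309e-04, -4.12368250e+01, -2.59797317e+01, -2.30957885e-04,
        3.19710300e-03,  8.65224479e-06]), 'eef_pos': array([ 123.13787318, -510.16479017,  241.87498187]), 'ee_rot': array([-4.90862994e-04,  9.92996077e-01,  1.18146299e-01,  5.13890687e-05]), 'force': array([-0.45730027,  1.76114687, -0.13723138]), 'wrist_torque': array([ 0.00303096, -0.00816447, -0.04068678]), 'grip_width': 1.000184625979388} 11.0
```

View pics/top0.png

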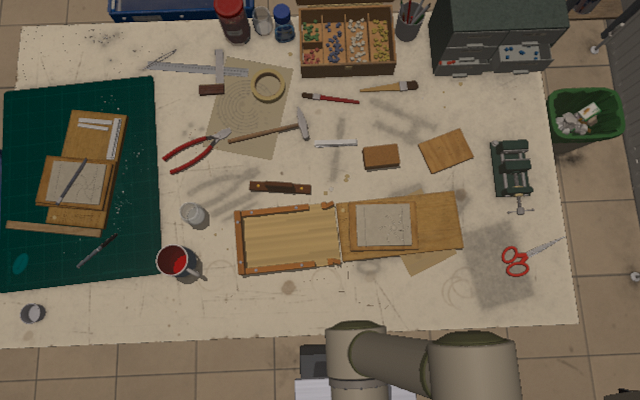

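View pics/side0.png

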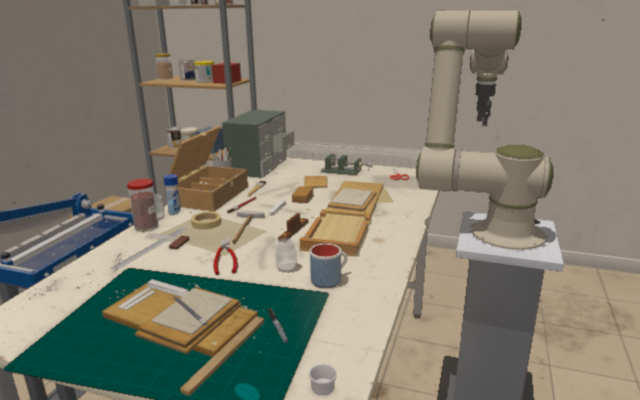

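The top view shows these candidates:
- **Carrier and slab:** the board on the landing at (383,226). Look-alikes are a board with a slab on the green mat at (75,180) and a bare plywood board at (445,150).
- **Keeper:** the dark bar with a rib at (280,187). Look-alikes are the brown block at (380,157), which is the sanding block, and the wooden lath at (55,228).
- **Stand:** at (288,237), with its mouth to the right, so sliding runs left in the image (+y world).

I choose the board at (383,226) and the bar at (280,187), and check both in a close crop.

Run:
```python
from h import *
import pickle
c=pickle.load(open('top0.pkl','rb')); save(c,'crop1',box=(225,170,475,285),s=3.2)
print(plane(c,[[236,213],[240,273],[461,194],[463,250],[281,188],[195,215],[175,262],[380,157]],20).round(0))
```

```text
[[ 600.  307.   20.]
 [ 433.  297.   20.]
 [ 628. -329.   20.]
 [ 470. -318.   20.]
 [ 666.  180.   20.]
 [ 599.  422.   20.]
 [ 470.  474.   20.]
 [ 746. -107.   20.]]
```

View pics/crop1.png

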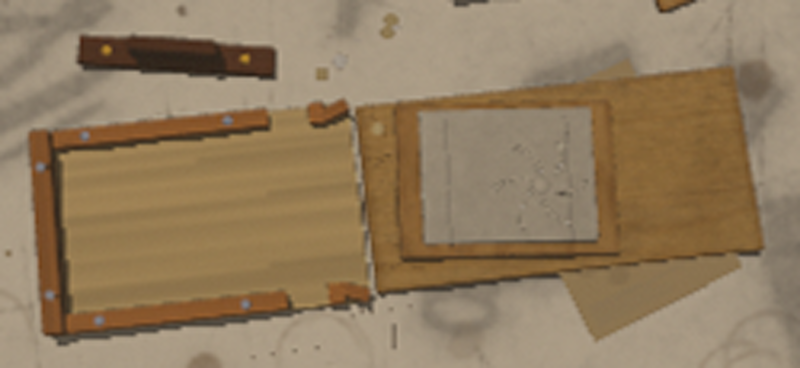

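The crop confirms both choices. The landing's corners are at about (357,108), (733,67), (763,250) and (380,293) in crop pixels. The carrier with its slab spans about (400,100) to (618,258) and sits askew on the landing. The keeper runs from (80,52) to (275,62) with its rib on top.

```bash
cat >> h.py <<'E'
from scipy.spatial.transform import Rotation as Ro
def rot(q): return Ro.from_quat([q[1],q[2],q[3],q[0]])
def togo(pos,yaw):
    """offset (m) and yaw turn (deg) about tool z to put TCP at pos with tool x axis at world heading yaw(deg), tool down"""
    s=ctrl.sense(); R=rot(s['ee_rot'])
    T=Ro.from_matrix(np.c_[[np.cos(np.radians(yaw)),np.sin(np.radians(yaw)),0],[np.sin(np.radians(yaw)),-np.cos(np.radians(yaw)),0],[0,0,-1]])
    print('t',s['time_s'],'pos',s['eef_pos'].round(1),'head',np.degrees(np.arctan2(*R.as_matrix()[:2,0][::-1])).round(2))
    print('offset',(R.inv().apply(np.array(pos)-s['eef_pos'])/1000).round(4),'ang',np.degrees((R.inv()*T).as_rotvec()).round(2))
E
python3 - <<'E'
from h import *
import pickle
c=pickle.load(open('top0.pkl','rb'))
f=lambda p,z: plane(c,np.array(p)/3.2+[225,170],z)[:,:2]
L=f([(357,108),(733,67),(763,250),(380,293)],18); print('landing',L.round(0),np.linalg.norm(L-np.roll(L,1,0),axis=1))
for a,b in((1,0),(2,3)): v=L[b]-L[a]; print('heading',np.degrees(np.arctan2(v[1],v[0])))
C=f([(400,100),(608,100),(618,255),(402,262)],30); print('carrier',C.round(0),C.mean(0),np.linalg.norm(C-np.roll(C,1,0),axis=1))
K=f([(80,52),(275,62)],14); print('keeper',K)
togo([620,-60,330],-90); togo([550,100,330],90)
cw=pickle.load(open('wrist0.pkl','rb')); s=ctrl.sense(); R=rot(s['ee_rot']).as_matrix(); Rc=cv2.Rodrigues(cw['rvec'])[0]; o=-Rc.T@cw['tvec'].ravel()
print('cam in tool',R.T@(o-s['eef_pos']),'axes',(R.T@Rc.T).round(3))
E
```

```text
landing [[ 615.   24.]
 [ 638. -311.]
 [ 475. -321.]
 [ 452.   12.]] [162.92172446 336.02826915 162.93355556 333.5290562 ]
heading 93.97220371212157
heading 93.9713550259984
carrier [[ 618.  -13.]
 [ 610. -195.]
 [ 475. -192.]
 [ 477.   -7.]] [ 545.15826866 -102.11008182] [141.18607158 182.01506424 135.29333491 185.02799922]
keeper [[676.48386406 268.33574324]
 [660.19989088  94.99417183]]
t 0.15 pos [ 123.1 -510.2  241.9] head 13.57
offset [ 0.5886 -0.3211 -0.0877] ang [-5.0000e-02  4.0000e-02  1.0357e+02]
t 0.15 pos [ 123.1 -510.2  241.9] head 13.57
offset [ 0.5581 -0.4931 -0.0875] ang [-4.000e-02 -5.000e-02 -7.643e+01]
cam in tool [ 8.05609151e+01  1.16694827e-01 -1.31190699e+02] axes [[ 0.    -0.949 -0.316]
 [ 1.     0.    -0.   ]
 [ 0.    -0.316  0.949]]
```

>>> move_arm([
  {"offset": [0.053,-0.031,-0.002],"angular": [0,0,-8],"jaw": 0.0854},
  {"offset": [0.105,-0.063,-0.004],"angular": [0,0,-16],"jaw": 0.0854},
  {"offset": [0.158,-0.094,-0.006],"angular": [0,0,-24],"jaw": 0.0854},
  {"offset": [0.21,-0.126,-0.008],"angular": [0,0,-32],"jaw": 0.0854},
  {"offset": [0.263,-0.157,-0.01],"angular": [0,0,-40],"jaw": 0.0854},
])

```text
time_s: 0.78
eef_pos: [343.0, -294.4, 252.4]
ee_rot: [0.0, 0.892, 0.453, 0.0]
force: [0.9, -1.2, -0.3]
grip_width: 0.999
```

```bash
python3 -c "
from h import *
togo([560,-80,260],94)"
```

```text
t 0.775 pos [ 343.  -294.4  252.4] head 53.81
offset [ 0.3012  0.0485 -0.0076] ang [ 1.000e-02  0.000e+00 -4.019e+01]
```

>>> move_arm([
  {"offset": [0.06,0.01,-0.002],"angular": [0,0,-8],"jaw": 0.0854},
  {"offset": [0.12,0.02,-0.003],"angular": [0,0,-16],"jaw": 0.0854},
  {"offset": [0.18,0.03,-0.005],"angular": [0,0,-24],"jaw": 0.0854},
  {"offset": [0.24,0.04,-0.007],"angular": [0,0,-32],"jaw": 0.0854},
  {"offset": [0.295,0.049,-0.007],"angular": [0,0,-40],"jaw": 0.0854},
])

```text
time_s: 1.4
eef_pos: [557.8, -86.0, 259.3]
ee_rot: [0.0, 0.683, 0.731, -0.0]
force: [0.9, -1.5, 0.1]
grip_width: 1.0
```

```bash
python3 -c "
from h import *
import pickle
c=cap('wrist'); pickle.dump(c,open('w1.pkl','wb')); save(c,'w1',s=1.25)
togo([560,100,260],94)"
```

```text
t 1.45 pos [560.6 -81.8 258.6] head 94.4
offset [ 0.1813  0.0133 -0.001 ] ang [ 0.07 -0.12  0.4 ]
```

View pics/w1.png

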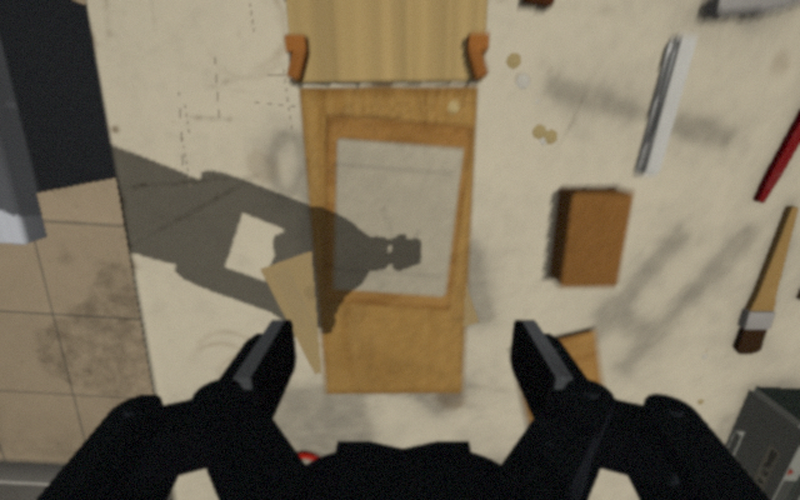

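The wrist view shows the carrier's corners at about (327,115), (474,124), (463,308) and (326,300), and the mouth blocks at (297,55) and (478,55). The landing's far end is at row 88. Next I take a second view from further along.

>>> move_arm([
  {"offset": [0.06,0.004,0],"angular": [0,0,0.4],"jaw": 0.0854},
  {"offset": [0.12,0.009,0],"angular": [0,0,0.4],"jaw": 0.0854},
  {"offset": [0.18,0.013,0],"angular": [0,0,0.4],"jaw": 0.0854},
  {"offset": [0.18,0.013,0],"angular": [0,0,0.4],"jaw": 0.0854},
])

```text
time_s: 1.95
eef_pos: [557.8, 96.1, 259.1]
ee_rot: [-0.0, 0.685, 0.728, 0.0]
force: [0.2, -1.0, -0.2]
grip_width: 0.999
```

```bash
python3 -c "
from h import *
import pickle
c=cap('wrist'); pickle.dump(c,open('w2.pkl','wb')); save(c,'w2',s=1.25)
togo([560,100,260],94)"
```

```text
t 2.0 pos [558.1  94.  259. ] head 93.33
offset [ 0.0059  0.0023 -0.001 ] ang [-0.03  0.01 -0.67]
```

View pics/w2.png

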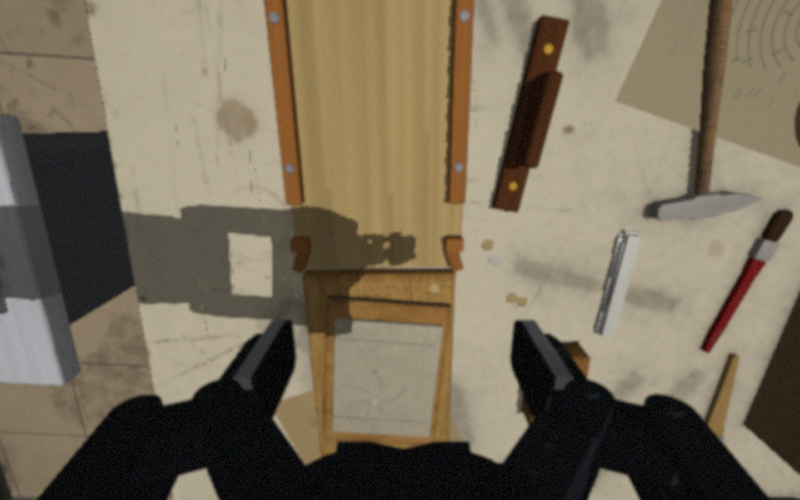

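The second view shows the rails' inner edges near columns 303 and 449, the notches at rows 203–240 and the step at row 270. The keeper runs from (555,20) to (507,210). I measure these edges by gradient line fits.

```bash
cat >> h.py <<'E'
def edge(c,a,b,ch='g',w=4,n=60,sgn=0):
    """subpixel line near hint a-b (raw px): endpoints of fit, rms"""
    im=c['img'].astype(float)
    g={'g':im.mean(2),'rb':im[...,0]-im[...,2],'s':(im[...,0]-im[...,2])/(im[...,0]+5)*255,'r':im[...,0]}[ch]; g=cv2.GaussianBlur(g,(0,0),1.0)
    a=np.array(a,float);b=np.array(b,float);t=(b-a)/np.linalg.norm(b-a);nn=np.array([-t[1],t[0]])
    s=np.arange(-w-.5,w+.51,.25); P=a+np.linspace(0,1,n)[:,None]*(b-a)
    M=(P[:,None]+s[None,:,None]*nn).astype(np.float32)
    v=cv2.remap(g.astype(np.float32),M[...,0],M[...,1],cv2.INTER_CUBIC); d=np.gradient(v,axis=1)
    d=np.abs(d) if sgn==0 else np.maximum(d*sgn,0)
    k=s[d.argmax(1)]; q=P+k[:,None]*nn; x=(q-a)@t; m=np.ones(n,bool)
    for _ in range(4):
        p=np.polyfit(x[m],k[m],1); r=k-np.polyval(p,x); m=np.abs(r)<max(.6,1.5*np.median(np.abs(r)))
    L=np.linalg.norm(b-a)
    return np.array([a+nn*np.polyval(p,0),b+nn*np.polyval(p,L)]),(m.sum(),np.std(r[m]).round(2))
def inter(l,m):
    h=lambda e:np.cross([*e[0],1],[*e[1],1]); p=np.cross(h(l),h(m)); return p[:2]/p[2]
def hd(P): d=P[1]-P[0]; return np.degrees(np.arctan2(d[1],d[0]))
E
cat > m1.py <<'E'
from h import *
import pickle
w1,w2=[pickle.load(open(f,'rb')) for f in('w1.pkl','w2.pkl')]
def E(c,a,b,z,ch,name,**k):
    e,q=edge(c,np.array(a)/1.25,np.array(b)/1.25,ch,**k); P=plane(c,e,z)[:,:2]; print(name,(e*1.25).round(1).tolist(),P.round(1).tolist(),'h',hd(P).round(2),q); return e,P
E(w2,(288,20),(303,195),12,'rb','railL')
E(w2,(454,20),(449,195),12,'rb','railR')
E(w2,(312,273),(440,270),18,'g','landEnd w2')
E(w1,(302,93),(313,200),18,'s','landL'); E(w1,(476,93),(468,240),18,'s','landR')
E(w1,(308,88),(470,88),18,'g','landEnd w1')
E(w1,(332,388),(458,388),18,'s','landRear')
a=E(w1,(330,116),(470,124),30,'g','carF');b=E(w1,(473,130),(463,300),30,'g','carR');d=E(w1,(330,300),(460,308),30,'g','carRear');e=E(w1,(328,122),(327,200),30,'g','carL')
c=[plane(w1,inter(*p),30)[0,:2] for p in((a[0],b[0]),(b[0],d[0]),(d[0],e[0]),(e[0],a[0]))]
print('car corners',np.round(c,1).tolist(),np.mean(c,0),np.linalg.norm(np.diff(c,axis=0),axis=1))
f=E(w2,(335,298),(445,306),30,'g','carF w2')
for p,q in (((303,203),None),((449,203),None)): print(p,plane(w2,np.array([p])/1.25,28))
E
python3 m1.py
```

```text
railL [[283.5, 20.4], [300.0, 195.3]] [[442.4, 255.4], [453.0, 100.7]] h -86.05 (np.int64(60), np.float64(0.27))
railR [[454.5, 20.0], [449.1, 195.0]] [[592.6, 264.8], [603.3, 110.1]] h -86.04 (np.int64(57), np.float64(0.29))
landEnd w2 [[311.9, 268.8], [440.0, 268.7]] [[465.2, 23.9], [600.6, 32.2]] h 3.52 (np.int64(49), np.float64(0.07))
landL [[300.0, 93.2], [308.7, 200.4]] [[456.4, 13.3], [463.2, -85.8]] h -86.03 (np.int64(58), np.float64(0.28))
landR [[475.8, 93.0], [468.5, 240.0]] [[617.0, 24.4], [627.5, -116.1]] h -85.69 (np.int64(60), np.float64(0.3))
landEnd w1 [[308.0, 88.3], [470.0, 87.0]] [[463.7, 18.0], [611.0, 29.0]] h 4.3 (np.int64(38), np.float64(0.32))
landRear [[332.0, 392.4], [458.0, 392.4]] [[488.5, -316.2], [638.4, -306.1]] h 3.86 (np.int64(60), np.float64(0.0))
carF [[330.2, 111.8], [470.0, 124.1]] [[486.3, -1.0], [612.9, -2.9]] h -0.89 (np.int64(41), np.float64(0.38))
carR [[474.9, 130.1], [466.7, 300.2]] [[618.0, -7.8], [631.4, -178.8]] h -85.53 (np.int64(47), np.float64(0.3))
carRear [[329.8, 302.5], [459.8, 311.5]] [[487.3, -191.2], [625.6, -192.5]] h -0.52 (np.int64(39), np.float64(0.45))
carL [[320.9, 121.9], [334.2, 200.1]] [[477.9, -10.2], [490.7, -81.2]] h -79.78 (np.int64(39), np.float64(1.13))
car corners [[617.6, -3.0], [632.5, -192.6], [510.6, -191.5], [476.2, -0.8]] [559.24186592 -96.96258875] [190.12271433 121.86224311 193.70961832]
carF w2 [[335.2, 294.6], [445.3, 302.4]] [[492.0, 1.2], [608.1, -0.9]] h -1.01 (np.int64(58), np.float64(0.27))
(303, 203) [[459.93773633  96.45047702  28.        ]]
(449, 203) [[601.7929597  105.06497198  28.        ]]
```

```bash
cat > m2.py <<'E'
from h import *
import pickle
w1,w2=[pickle.load(open(f,'rb')) for f in('w1.pkl','w2.pkl')]
for ch in('g','s','rb'):
  for side,sg in ((1,'R'),(-1,'L')):
    h=np.radians(89.05); X=np.array([np.cos(h),np.sin(h)]); Y=np.array([-X[1],X[0]])
    c0=np.array([546,-97.])
    pts=[np.r_[c0+s*85*X-side*67*Y,30] for s in(1,-1)]
    if side<0: pts[1]=np.r_[c0+0*X-side*67*Y,30]
    px=proj(w1,pts); e,q=edge(w1,*px,ch,w=3.5); P=plane(w1,e,30)
    print(sg,ch,(px*1.25).round(1).tolist(),(e*1.25).round(1).tolist(),P[:,:2].round(1).tolist(),hd(P).round(2),q)
for z in(12,28):
  for a,b,n in(((288,20),(303,195),'L'),((454,20),(449,195),'R')):
    for ch in('s','rb','g'):
      e,q=edge(w2,np.array(a)/1.25,np.array(b)/1.25,ch,w=6); print(z,n,ch,plane(w2,e,z)[:,:2].round(1).tolist(),q)
c=w1; save(c,'crop2',box=(235,60,400,260),s=3)
r=int(120/1.25); print(w2['img'][r,215:250].tolist()); print(w2['img'][r,350:385].tolist())
E
python3 m2.py
```

```text
R g [[470.2, 135.9], [447.6, 302.7]] [[465.1, 135.2], [444.5, 302.3]] [[609.7, -12.8], [608.2, -182.8]] -90.5 (np.int64(43), np.float64(0.3))
L g [[323.7, 122.9], [322.1, 214.1]] [[323.6, 122.9], [324.0, 214.2]] [[480.4, -10.9], [480.9, -95.8]] -89.69 (np.int64(37), np.float64(0.1))
R s [[470.2, 135.9], [447.6, 302.7]] [[465.6, 135.2], [444.8, 302.3]] [[610.1, -12.9], [608.5, -182.9]] -90.54 (np.int64(42), np.float64(0.27))
L s [[323.7, 122.9], [322.1, 214.1]] [[323.6, 122.9], [320.6, 214.1]] [[480.4, -10.9], [477.6, -96.0]] -91.9 (np.int64(60), np.float64(2.57))
R rb [[470.2, 135.9], [447.6, 302.7]] [[465.6, 135.2], [444.7, 302.3]] [[610.1, -12.9], [608.4, -182.8]] -90.57 (np.int64(45), np.float64(0.3))
L rb [[323.7, 122.9], [322.1, 214.1]] [[324.5, 122.9], [327.6, 214.2]] [[481.2, -10.9], [484.4, -95.6]] -87.83 (np.int64(36), np.float64(0.79))
12 L s [[445.0, 255.7], [455.3, 101.0]] (np.int64(51), np.float64(0.3))
12 L rb [[442.4, 255.4], [453.1, 100.7]] (np.int64(57), np.float64(0.27))
12 L g [[446.2, 255.9], [457.0, 101.3]] (np.int64(59), np.float64(0.28))
12 R s [[591.2, 264.7],
[... 1033 characters left out ...]
, 89], [154, 131, 85], [157, 131, 87], [152, 128, 83], [151, 130, 85], [148, 124, 83], [148, 126, 82], [147, 124, 82], [147, 124, 82], [145, 124, 82]]
[[161, 135, 91], [163, 140, 94], [164, 140, 92], [166, 141, 94], [166, 140, 93], [164, 141, 94], [151, 129, 87], [117, 98, 64], [87, 75, 47], [73, 57, 36], [68, 49, 26], [89, 56, 26], [118, 76, 38], [135, 88, 43], [139, 89, 42], [137, 88, 39], [141, 91, 48], [140, 89, 44], [139, 89, 46], [141, 89, 44], [139, 89, 44], [142, 90, 47], [137, 86, 41], [138, 94, 55], [141, 109, 76], [157, 139, 112], [176, 163, 137], [179, 171, 147], [181, 172, 148], [179, 168, 145], [176, 166, 142], [176, 166, 142], [180, 168, 145], [183, 172, 149], [182, 172, 149]]
```

View pics/crop2.png

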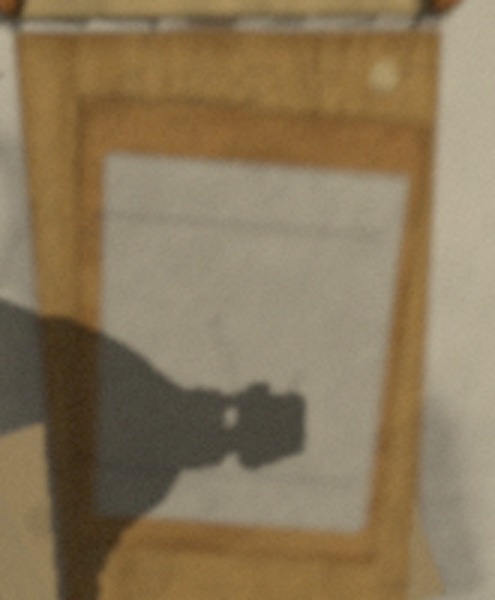

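```bash
cat > m3.py <<'E'
from h import *
import pickle
w1=pickle.load(open('w1.pkl','rb'))
cr=lambda p:np.array(p,float)/3+[235,60]
def E(a,b,z,n,**k):
    for ch in('g','s'):
        e,q=edge(w1,cr(a),cr(b),ch,**k); P=plane(w1,e,z)[:,:2]; print(n,ch,((e-[235,60])*3).round(0).tolist(),P.round(1).tolist(),hd(P).round(2),q)
E((429,140),(378,545),30,'carR',w=2.5)
E((82,110),(78,300),30,'carL',w=2.5)
E((90,99),(425,126),30,'carF',w=2.5)
E((110,542),(365,560),30,'carRear',w=2.5)
E((408,185),(367,520),38,'slabR',w=3)
E((104,165),(97,505),38,'slabL',w=3)
E((115,153),(395,174),38,'slabF',w=3)
E((180,518),(355,531),38,'slabRear',w=3)
print(plane(w1,[cr((80,98)),cr((432,128)),cr((376,560))],30))
E
python3 m3.py
```

```text
carR g [[439.0, 141.0], [372.0, 544.0]] [[619.9, -11.0], [612.7, -181.9]] -92.42 (np.int64(44), np.float64(0.95))
carR s [[435.0, 141.0], [365.0, 543.0]] [[618.4, -10.9], [609.6, -181.7]] -92.94 (np.int64(40), np.float64(0.92))
carL g [[74.0, 110.0], [70.0, 300.0]] [[481.2, -9.0], [480.0, -81.8]] -90.98 (np.int64(44), np.float64(0.3))
carL s [[75.0, 110.0], [83.0, 300.0]] [[481.7, -9.0], [485.1, -81.5]] -87.34 (np.int64(37), np.float64(1.07))
carF g [[91.0, 91.0], [426.0, 118.0]] [[487.5, -1.8], [613.9, -3.0]] -0.54 (np.int64(49), np.float64(0.28))
carF s [[90.0, 98.0], [425.0, 122.0]] [[487.3, -4.2], [614.0, -4.2]] -0.01 (np.int64(42), np.float64(0.72))
carRear g [[110.0, 547.0], [365.0, 566.0]] [[497.4, -191.2], [610.5, -192.6]] -0.66 (np.int64(39), np.float64(0.38))
carRear s [[110.0, 545.0], [365.0, 566.0]] [[497.4, -190.1], [610.5, -192.9]] -1.41 (np.int64(42), np.float64(0.5))
slabR g [[407.0, 185.0], [365.0, 520.0]] [[608.4, -27.4], [607.0, -166.7]] -90.56 (np.int64(55), np.float64(0.29))
slabR s [[407.0, 185.0], [366.0, 520.0]] [[608.6, -27.4], [607.4, -166.7]] -90.52 (np.int64(58), np.float64(0.28))
slabL g [[104.0, 165.0], [92.0, 505.0]] [[494.0, -27.9], [490.7, -167.6]] -91.33 (np.int64(46), np.float64(0.29))
slabL s [[101.0, 165.0], [92.0, 505.0]] [[493.1, -27.9], [490.8, -167.6]] -90.93 (np.int64(58), np.float64(0.3))
slabF g [[115.0, 153.0], [395.0, 174.0]] [[498.2, -23.1], [603.5, -23.7]] -0.33 (np.int64(56), np.float64(0.28))
slabF s [[115.0, 150.0], [395.0, 172.0]] [[498.2, -22.0], [603.5, -22.8]] -0.45 (np.int64(56), np.float64(0.27))
slabRear g [[180.0, 519.0], [355.0, 531.0]] [[528.3, -171.7], [603.4, -172.1]] -0.36 (np.int64(59), np.float64(0.32))
slabRear s [[180.0, 520.0], [355.0, 532.0]] [[528.3, -172.1], [603.4, -172.6]] -0.42 (np.int64(55), np.float64(0.28))
[[ 483.47931298   -4.63552809   30.        ]
 [ 616.80177214   -6.36649346   30.        ]
 [ 615.23618983 -189.47887465   30.        ]]
```

Measured so far:
- **Stand:** its +y heading is 93.95°, and the centre line passes through (529.3,108.4).
- **Carrier:** centre about (548,-97), so about +4.5 mm across and yawed about -4.6°.

The crop shows the board's right corner almost at the landing's edge. I plan to align it with a two-finger push from the right side, then a two-finger push on the rear edge.

```bash
python3 -c "
from h import *
togo([653,-90,70],3.95)"
```

```text
t 2.0 pos [558.1  94.  259. ] head 93.33
offset [-0.1892  0.0842  0.189 ] ang [-2.000e-02  3.000e-02  8.938e+01]
```

>>> move_arm([
  {"offset": [-0.02,0.01,0.02],"angular": [0,0,10],"jaw": 0.0854},
  {"offset": [-0.04,0.02,0.04],"angular": [0,0,20],"jaw": 0.0854},
  {"offset": [-0.06,0.03,0.06],"angular": [0,0,30],"jaw": 0.0854},
  {"offset": [-0.09,0.04,0.08],"angular": [0,0,40],"jaw": 0.0854},
  {"offset": [-0.12,0.055,0.1],"angular": [0,0,50],"jaw": 0.0854},
])

```text
time_s: 2.62
eef_pos: [620.0, -26.7, 158.6]
ee_rot: [0.0, 0.931, 0.364, -0.0]
force: [0.2, 0.1, 0.5]
grip_width: 0.999
```

```bash
python3 -c "
from h import *
togo([653,-90,40],3.95)"
```

```text
t 2.625 pos [620.  -26.7 158.6] head 42.73
offset [-0.0186  0.0689  0.1186] ang [0.000e+00 2.000e-02 3.878e+01]
```

>>> move_arm([
  {"offset": [-0.004,0.02,0.02],"angular": [0,0,10],"jaw": 0.0854},
  {"offset": [-0.01,0.045,0.05],"angular": [0,0,20],"jaw": 0.0854},
  {"offset": [-0.018,0.069,0.085],"angular": [0,0,30],"jaw": 0.0854},
  {"offset": [-0.018,0.069,0.118],"angular": [0,0,38.8],"jaw": 0.0854},
  {"offset": [-0.018,0.069,0.118],"angular": [0,0,38.8],"jaw": 0.0854},
])

```text
time_s: 3.25
eef_pos: [652.3, -88.0, 38.7]
ee_rot: [-0.001, 0.999, 0.038, -0.003]
force: [0.2, -0.0, 0.2]
grip_width: 1.0
```

>>> move_arm([
  {"offset": [0,0,0.01],"angular": [0,0,0],"jaw": 0.0854},
  {"offset": [0,0,0.02],"angular": [0,0,0],"jaw": 0.0854},
  {"offset": [0,0,0.027],"angular": [0,0,0],"jaw": 0.0854},
  {"offset": [0,0,0.03],"angular": [0,0,0],"jaw": 0.0854},
  {"offset": [0,0,0.03],"angular": [0,0,0],"jaw": 0.0854},
])

```text
time_s: 3.88
eef_pos: [654.0, -86.7, 11.3]
ee_rot: [0.0, 0.999, 0.038, -0.0]
force: [0.1, -0.0, 0.1]
grip_width: 1.0
```

```bash
python3 -c "
from h import *
print(ctrl.sense()['force'])
togo([653,-90,10],3.95)"
```

```text
[ 0.06154933 -0.03997835  0.13189551]
t 3.875 pos [654.  -86.7  11.3] head 4.39
offset [-0.0013  0.0032  0.0013] ang [0.   0.   0.44]
```

>>> move_arm([
  {"offset": [-0.001,0.003,0.003],"angular": [0,0,0.4],"jaw": 0.0854},
  {"offset": [-0.001,0.003,0.005],"angular": [0,0,0.4],"jaw": 0.0854},
  {"offset": [-0.001,0.003,0.007],"angular": [0,0,0.4],"jaw": 0.0854},
  {"offset": [-0.001,0.003,0.008],"angular": [0,0,0.4],"jaw": 0.0854},
])

```text
time_s: 4.38
eef_pos: [653.2, -89.8, 3.1]
ee_rot: [-0.0, 0.999, 0.035, -0.0]
force: [1.4, 0.1, 0.6]
grip_width: 1.004
```

>>> move_arm([
  {"offset": [0,0,0.001],"angular": [0,0,0],"jaw": 0.0854},
  {"offset": [0,0,0.001],"angular": [0,0,0],"jaw": 0.0854},
])

```text
time_s: 4.62
eef_pos: [653.2, -89.8, 2.2]
ee_rot: [-0.0, 0.999, 0.035, -0.0]
force: [0.7, 0.4, -0.4]
grip_width: 0.996
```

>>> move_arm([
  {"offset": [0,0,0.001],"angular": [0,0,0],"jaw": 0.0854},
  {"offset": [0,0,0.001],"angular": [0,0,0],"jaw": 0.0854},
])

```text
time_s: 4.88
eef_pos: [653.2, -89.8, 1.2]
ee_rot: [-0.0, 0.999, 0.035, -0.0]
force: [0.0, -0.2, 0.3]
grip_width: 1.0
```

>>> move_arm([
  {"offset": [0,0,0.001],"angular": [0,0,0],"jaw": 0.0854},
  {"offset": [0,0,0.001],"angular": [0,0,0],"jaw": 0.0854},
])

```text
time_s: 5.12
eef_pos: [653.2, -89.8, 0.2]
ee_rot: [-0.0, 0.999, 0.035, -0.0]
force: [-0.5, -0.8, -0.8]
grip_width: 1.001
```

>>> move_arm([
  {"offset": [0,0,0.001],"angular": [0,0,0],"jaw": 0.0854},
  {"offset": [0,0,0.001],"angular": [0,0,0],"jaw": 0.0854},
])

```text
time_s: 5.38
eef_pos: [653.2, -89.8, -0.8]
ee_rot: [-0.0, 0.999, 0.035, -0.0]
force: [0.1, -0.3, 0.1]
grip_width: 1.0
```

>>> move_arm([
  {"offset": [0,0,0.001],"angular": [0,0,0],"jaw": 0.0854},
  {"offset": [0,0,0.001],"angular": [0,0,0],"jaw": 0.0854},
])

```text
time_s: 5.62
eef_pos: [653.2, -89.8, -1.8]
ee_rot: [-0.0, 0.999, 0.035, -0.0]
force: [-0.1, -0.2, -0.2]
grip_width: 1.001
```

>>> move_arm([
  {"offset": [0,0,0.001],"angular": [0,0,0],"jaw": 0.0854},
  {"offset": [0,0,0.001],"angular": [0,0,0],"jaw": 0.0854},
])

```text
time_s: 5.88
eef_pos: [653.3, -89.8, -2.1]
ee_rot: [0.0, 0.999, 0.035, 0.0]
force: [-2.5, 0.2, 4.8]
grip_width: 1.004
```

>>> move_arm([
  {"offset": [0,0,-0.021],"angular": [0,0,0],"jaw": 0.0854},
  {"offset": [-0.01,0,-0.021],"angular": [0,0,0],"jaw": 0.0854},
  {"offset": [-0.018,0,-0.021],"angular": [0,0,0],"jaw": 0.0854},
  {"offset": [-0.02,0,-0.021],"angular": [0,0,0],"jaw": 0.0854},
  {"offset": [-0.022,0,-0.021],"angular": [0,0,0],"jaw": 0.0854},
])

```text
time_s: 6.5
eef_pos: [631.0, -91.4, 18.1]
ee_rot: [-0.0, 0.999, 0.035, -0.0]
force: [-0.7, 0.2, -0.8]
grip_width: 0.998
```

>>> move_arm([
  {"offset": [-0.002,0,0],"angular": [0,0,0],"jaw": 0.0854},
  {"offset": [-0.004,0,0],"angular": [0,0,0],"jaw": 0.0854},
  {"offset": [-0.006,0,0],"angular": [0,0,0],"jaw": 0.0854},
  {"offset": [-0.0075,0,0],"angular": [0,0,0],"jaw": 0.0854},
  {"offset": [-0.009,0,0],"angular": [0,0,0],"jaw": 0.0854},
])

```text
time_s: 7.12
eef_pos: [622.2, -91.9, 18.3]
ee_rot: [-0.0, 0.999, 0.035, 0.0]
force: [1.5, 1.9, -1.0]
grip_width: 1.002
```

```bash
python3 -c "
from h import *
import pickle
c=cap('wrist'); pickle.dump(c,open('w3.pkl','wb')); save(c,'w3',s=1.25)
togo([622,-91.6,18.3],3.95)
c=cap('top'); pickle.dump(c,open('top1.pkl','wb'))"
```

```text
t 7.175 pos [622.1 -91.9  18.3] head 3.97
offset [-0.0001 -0.0003 -0.    ] ang [-0.    0.01  0.02]
```

View pics/w3.png

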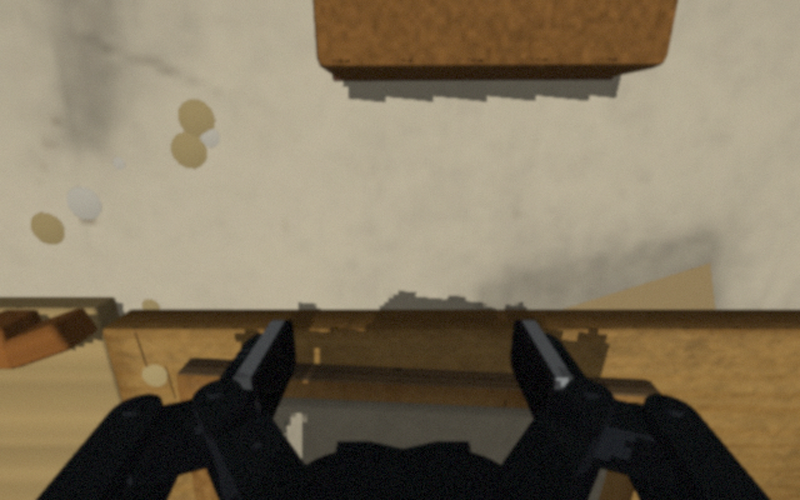

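```bash
cat >> h.py <<'E'
H=np.radians(93.95); V=np.array([np.cos(H),np.sin(H)]); U=np.array([V[1],-V[0]])
O=np.array([529.25,108.4])+V*0  # point on centre line
def st(P): d=np.atleast_2d(P)[:,:2]-O; return np.c_[d@U,d@V]
E
python3 - <<'E'
from h import *
import pickle
c=pickle.load(open('w3.pkl','rb'))
for a,b,z,n in(((185,360),(230,362),30,'carR a'),((310,366),(510,376),30,'carR b'),((600,380),(640,382),30,'carR c'),((130,312),(780,312),18,'land')):
  for ch in 'gs':
    e,q=edge(c,np.array(a)/1.25,np.array(b)/1.25,ch,w=5); print(n,ch,(e*1.25).round().tolist(),st(plane(c,e,z)).round(1).tolist(),q)
print(st([622.1,-91.9]))
print(st(plane(c,np.array([[182,361],[645,383],[155,376]])/1.25,30)))
E
```

```text
carR a g [[185.0, 359.0], [230.0, 359.0]] [[76.4, -126.0], [76.3, -142.6]] (np.int64(36), np.float64(0.06))
carR a s [[185.0, 359.0], [230.0, 361.0]] [[76.4, -126.0], [75.5, -142.5]] (np.int64(45), np.float64(0.3))
carR b g [[310.0, 363.0], [510.0, 373.0]] [[74.6, -172.1], [70.4, -246.8]] (np.int64(55), np.float64(0.28))
carR b s [[310.0, 364.0], [510.0, 373.0]] [[74.2, -172.1], [70.2, -246.8]] (np.int64(37), np.float64(0.41))
carR c g [[600.0, 377.0], [640.0, 379.0]] [[68.4, -280.9], [67.5, -296.1]] (np.int64(60), np.float64(0.24))
carR c s [[600.0, 378.0], [640.0, 380.0]] [[67.8, -281.0], [67.2, -296.2]] (np.int64(40), np.float64(0.32))
land g [[130.0, 309.0], [780.0, 309.0]] [[90.6, -100.6], [90.8, -352.9]] (np.int64(52), np.float64(0.0))
land s [[130.0, 311.0], [780.0, 310.0]] [[89.6, -100.4], [90.3, -353.1]] (np.int64(47), np.float64(0.31))
[[  78.83159149 -206.22025284]]
[[  75.33049573 -124.63507482]
 [  65.72578805 -298.3342781 ]
 [  68.70615602 -113.24945976]]
```

The picture shows the front finger touching, and the carrier's side face still slightly askew (row 360 at the left, 383 at the right). I lift and re-measure from above.

>>> move_arm([
  {"offset": [0.006,0,0],"angular": [0,0,0],"jaw": 0.0854},
  {"offset": [0.006,0,-0.05],"angular": [0,0,0],"jaw": 0.0854},
  {"offset": [0,0,-0.11],"angular": [0,0,0],"jaw": 0.0854},
  {"offset": [-0.02,0,-0.17],"angular": [0,0,0],"jaw": 0.0854},
  {"offset": [-0.02,0,-0.18],"angular": [0,0,0],"jaw": 0.0854},
])

```text
time_s: 7.85
eef_pos: [603.1, -93.8, 203.1]
ee_rot: [0.001, 0.999, 0.035, 0.003]
force: [0.8, -1.1, -0.5]
grip_width: 1.001
```

```bash
python3 -c "
from h import *
import pickle
c=cap('wrist'); pickle.dump(c,open('w4.pkl','wb')); save(c,'w4',s=1.25)
togo([622,-91.6,18.3],3.95)"
```

```text
t 7.9 pos [603.2 -93.7 201.9] head 3.96
offset [ 0.0181 -0.0013  0.1837] ang [ 0.13 -0.28  0.01]
```

View pics/w4.png

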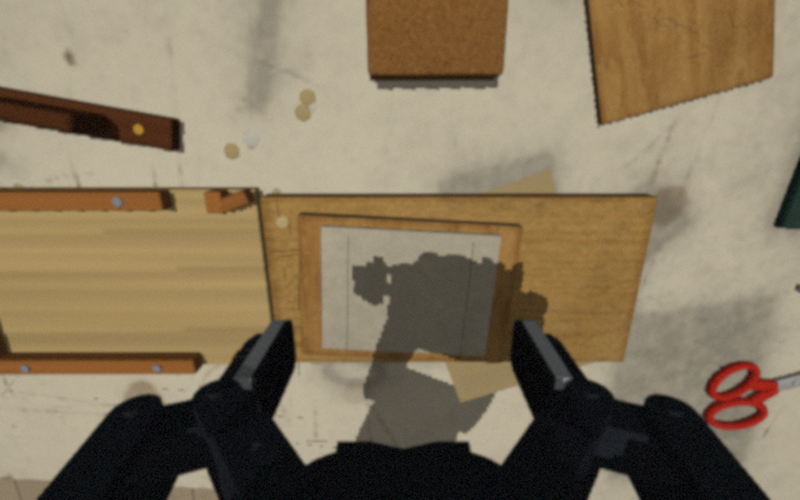

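```bash
cat > m4.py <<'E'
from h import *
import pickle,sys
c=pickle.load(open('w4.pkl','rb'))
def E(a,b,z,n,**k):
    out=[]
    for ch in('g','s'):
        e,q=edge(c,np.array(a)/1.25,np.array(b)/1.25,ch,**k); P=st(plane(c,e,z)); out.append(P)
        print(n,ch,(e*1.25).round(0).tolist(),P.round(1).tolist(),'h',hd(P).round(2),q)
E((330,226),(495,236),38,'slab R')
E((322,232),(322,300),38,'slab front')
E((325,348),(375,351),38,'slab L')
E((498,245),(495,290),38,'slab rear')
E((310,218),(515,229),30,'carR top',w=3)
E((310,213),(515,224),18,'carR bot',w=3)
E((302,225),(301,320),30,'car front',w=3)
E((303,360),(365,362),30,'car L',w=3)
E((275,194),(640,195),18,'land R',w=3)
E((560,360),(620,361),18,'land L',w=4)
E((10,211),(155,210),28,'railR in',w=3)
E((10,353),(190,353),28,'railL in',w=3)
E
python3 m4.py
```

```text
slab R g [[330.0, 227.0], [495.0, 235.0]] [[60.6, -148.5], [53.3, -283.2]] h -93.08 (np.int64(59), np.float64(0.27))
slab R s [[330.0, 225.0], [495.0, 234.0]] [[62.1, -148.7], [54.7, -283.2]] h -93.15 (np.int64(60), np.float64(0.27))
slab front g [[320.0, 232.0], [322.0, 300.0]] [[56.1, -140.0], [-4.9, -137.4]] h 177.55 (np.int64(60), np.float64(0.27))
slab front s [[320.0, 232.0], [320.0, 300.0]] [[56.1, -140.3], [-4.9, -136.1]] h 176.16 (np.int64(60), np.float64(0.0))
slab L g [[325.0, 348.0], [375.0, 351.0]] [[-53.1, -137.3], [-55.6, -182.5]] h -93.22 (np.int64(60), np.float64(0.28))
slab L s [[325.0, 348.0], [375.0, 351.0]] [[-53.3, -137.3], [-55.7, -182.5]] h -93.04 (np.int64(60), np.float64(0.27))
slab rear g [[499.0, 245.0], [494.0, 290.0]] [[44.9, -287.5], [4.5, -285.6]] h 177.38 (np.int64(54), np.float64(0.26))
slab rear s [[500.0, 245.0], [494.0, 290.0]] [[44.8, -288.1], [4.5, -285.8]] h 176.69 (np.int64(60), np.float64(0.26))
carR top g [[310.0, 216.0], [515.0, 227.0]] [[67.7, -131.1], [58.5, -301.5]] h -93.07 (np.int64(60), np.float64(0.28))
carR top s [[310.0, 222.0], [5
[... 1034 characters left out ...]

land L g [[560.0, 361.0], [620.0, 361.0]] [[-81.0, -361.9], [-81.1, -420.8]] h -90.01 (np.int64(31), np.float64(0.06))
land L s [[560.0, 361.0], [620.0, 361.0]] [[-80.8, -361.9], [-80.4, -420.7]] h -89.58 (np.int64(39), np.float64(0.43))
railR in g [[10.0, 211.0], [155.0, 210.0]] [[71.4, 116.9], [71.9, -2.8]] h -89.76 (np.int64(60), np.float64(0.44))
railR in s [[10.0, 210.0], [155.0, 210.0]] [[72.3, 116.6], [72.3, -2.9]] h -90.0 (np.int64(50), np.float64(0.07))
railL in g [[10.0, 352.0], [190.0, 352.0]] [[-63.6, 160.2], [-63.8, -8.1]] h -90.08 (np.int64(57), np.float64(0.0))
railL in s [[10.0, 353.0], [190.0, 352.0]] [[-64.8, 160.5], [-63.7, -8.2]] h -89.62 (np.int64(47), np.float64(0.31))
```

```bash
cat >> h.py <<'E'
def wo(x,y): return O+x*U+y*V
E
python3 -c "
from h import *
p=wo(-105,-232); togo([*p,120],3.95); togo([*p,18.2],3.95)"
```

```text
t 7.9 pos [603.2 -93.7 201.9] head 3.96
offset [-0.1652  0.025   0.0812] ang [ 0.13 -0.28  0.01]
t 7.9 pos [603.2 -93.7 201.9] head 3.96
offset [-0.1657  0.0248  0.183 ] ang [ 0.13 -0.28  0.01]
```

>>> move_arm([
  {"offset": [-0.05,0.01,0.02],"angular": [0,0,0],"jaw": 0.0854},
  {"offset": [-0.11,0.02,0.03],"angular": [0,0,0],"jaw": 0.0854},
  {"offset": [-0.165,0.025,0.06],"angular": [0,0,0],"jaw": 0.0854},
  {"offset": [-0.165,0.025,0.12],"angular": [0,0,0],"jaw": 0.0854},
  {"offset": [-0.165,0.025,0.165],"angular": [0,0,0],"jaw": 0.0854},
])

```text
time_s: 8.52
eef_pos: [438.3, -129.4, 30.7]
ee_rot: [-0.001, 0.999, 0.034, -0.001]
force: [0.9, -0.5, 0.0]
grip_width: 1.0
```

>>> move_arm([
  {"offset": [0,0,0.015],"angular": [0,0,0],"jaw": 0.0854},
  {"offset": [0,0,0.015],"angular": [0,0,0],"jaw": 0.0854},
])

```text
time_s: 8.78
eef_pos: [439.4, -129.6, 17.8]
ee_rot: [-0.0, 0.999, 0.035, -0.001]
force: [0.0, 0.4, 0.2]
grip_width: 0.999
```

```bash
python3 -c "
from h import *
print(st(ctrl.sense()['eef_pos']),ctrl.sense()['force'])
p=wo(-78.8,-232); togo([*p,18.2],3.95)"
```

```text
[[-105.9930387  -231.21940108]] [0.00059847 0.39416284 0.22406384]
t 8.775 pos [ 439.4 -129.6   17.8] head 3.98
offset [ 0.0272  0.0008 -0.0004] ang [-0.06  0.09  0.03]
```

>>> move_arm([
  {"offset": [0.01,0,0],"angular": [0,0,0],"jaw": 0.0854},
  {"offset": [0.016,0,0],"angular": [0,0,0],"jaw": 0.0854},
  {"offset": [0.018,0,0],"angular": [0,0,0],"jaw": 0.0854},
  {"offset": [0.02,0,0],"angular": [0,0,0],"jaw": 0.0854},
  {"offset": [0.022,0,0],"angular": [0,0,0],"jaw": 0.0854},
])

```text
time_s: 9.4
eef_pos: [461.3, -128.2, 18.4]
ee_rot: [-0.0, 0.999, 0.035, -0.0]
force: [-3.0, -1.7, 2.2]
grip_width: 0.999
```

>>> move_arm([
  {"offset": [0.002,0,0],"angular": [0,0,0],"jaw": 0.0854},
  {"offset": [0.004,0,0],"angular": [0,0,0],"jaw": 0.0854},
  {"offset": [0.0055,0,0],"angular": [0,0,0],"jaw": 0.0854},
  {"offset": [0.0055,0,0],"angular": [0,0,0],"jaw": 0.0854},
])

```text
time_s: 9.9
eef_pos: [467.0, -127.8, 18.3]
ee_rot: [0.0, 0.999, 0.035, 0.0]
force: [-1.0, -1.4, 0.3]
grip_width: 1.003
```

>>> move_arm([
  {"offset": [-0.008,0,0],"angular": [0,0,0],"jaw": 0.0854},
  {"offset": [-0.012,0,-0.05],"angular": [0,0,0],"jaw": 0.0854},
  {"offset": [0.03,0,-0.11],"angular": [0,0,0],"jaw": 0.0854},
  {"offset": [0.08,0,-0.17],"angular": [0,0,0],"jaw": 0.0854},
  {"offset": [0.1,0,-0.18],"angular": [0,0,0],"jaw": 0.0854},
])

```text
time_s: 10.52
eef_pos: [567.9, -120.8, 201.0]
ee_rot: [0.001, 0.999, 0.035, 0.002]
force: [0.2, -0.8, 0.1]
grip_width: 1.004
```

```bash
python3 -c "
from h import *
import pickle
c=cap('wrist'); pickle.dump(c,open('w5.pkl','wb')); save(c,'w5',s=1.25)
p=wo(0,-345); togo([*p,60],93.95)"
```

```text
t 10.575 pos [ 571.8 -120.9  204.2] head 4.02
offset [-0.0282  0.1128  0.1444] ang [  0.6   -0.26 -89.93]
```

View pics/w5.png

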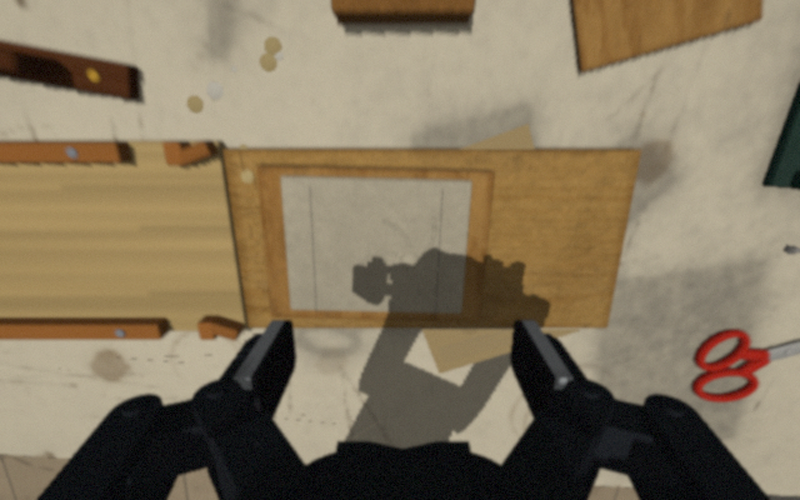

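```bash
sed -e '/^E(/d' -e "s/w4.pkl/w5.pkl/" m4.py > m5.py
cat >> m5.py <<'E'
E((290,176),(465,181),38,'slab R')
E((284,185),(290,300),38,'slab front')
E((295,310),(350,312),38,'slab L')
E((470,190),(466,250),38,'slab rear')
E((265,167),(488,172),30,'carR',w=3)
E((262,180),(272,310),30,'car front',w=3)
E((285,321),(345,321),30,'car L',w=3)
E((490,180),(480,260),30,'car rear',w=3)
E((240,149),(620,150),18,'land R',w=3)
E((560,326),(600,326),18,'land L',w=4)
E
python3 m5.py | grep -v ' s \['; python3 m5.py | grep car
```

```text
slab R g [[290.0, 176.0], [465.0, 180.0]] [[63.8, -144.5], [60.8, -280.0]] h -91.25 (np.int64(56), np.float64(0.3))
slab front g [[280.0, 185.0], [289.0, 300.0]] [[57.0, -136.4], [-41.7, -134.2]] h 178.74 (np.int64(60), np.float64(0.29))
slab L g [[295.0, 310.0], [350.0, 310.0]] [[-51.3, -138.2], [-51.3, -186.0]] h -90.01 (np.int64(56), np.float64(0.07))
slab rear g [[470.0, 190.0], [465.0, 250.0]] [[53.3, -284.5], [3.8, -283.3]] h 178.64 (np.int64(60), np.float64(0.28))
carR g [[265.0, 163.0], [488.0, 168.0]] [[73.1, -123.5], [69.5, -299.0]] h -91.17 (np.int64(53), np.float64(0.27))
car front g [[258.0, 180.0], [269.0, 310.0]] [[59.6, -116.1], [-55.7, -112.5]] h 178.21 (np.int64(51), np.float64(0.29))
car L g [[285.0, 317.0], [345.0, 319.0]] [[-62.6, -126.1], [-64.6, -179.8]] h -92.13 (np.int64(42), np.float64(0.27))
car rear g [[495.0, 181.0], [480.0, 260.0]] [[59.5, -305.0], [-7.8, -297.4]] h 173.57 (np.int64(37), np.float64(0.79))
land R g [[240.0, 148.0], [620.0, 147.0]] [[84.2, -100.4], [84.5, -407.0]] h -89.94 (np.int64(42), np.float64(0.07))
land L g [[560.0, 326.0], [600.0, 
[... 329 characters left out ...]
258.0, 180.0], [269.0, 310.0]] [[59.6, -116.1], [-55.7, -112.5]] h 178.21 (np.int64(51), np.float64(0.29))
car front s [[257.0, 180.0], [271.0, 310.0]] [[59.6, -115.9], [-55.6, -113.9]] h 179.01 (np.int64(40), np.float64(0.31))
car L g [[285.0, 317.0], [345.0, 319.0]] [[-62.6, -126.1], [-64.6, -179.8]] h -92.13 (np.int64(42), np.float64(0.27))
car L s [[285.0, 325.0], [345.0, 325.0]] [[-70.7, -125.3], [-70.6, -179.6]] h -89.9 (np.int64(55), np.float64(0.04))
car rear g [[495.0, 181.0], [480.0, 260.0]] [[59.5, -305.0], [-7.8, -297.4]] h 173.57 (np.int64(37), np.float64(0.79))
car rear s [[493.0, 180.0], [483.0, 260.0]] [[59.7, -303.5], [-8.2, -300.1]] h 177.16 (np.int64(34), np.float64(0.59))
```

The picture shows the carrier nearly in line now. By the fits its yaw is about -1.2°, and its centre is within about 1 mm of the axis. The slab sits about 4–5 mm off the board's centre. Next I go behind the rear edge.

>>> move_arm([
  {"offset": [-0.003,0.025,0],"angular": [0,0,-10],"jaw": 0.0854},
  {"offset": [-0.006,0.05,0],"angular": [0,0,-20],"jaw": 0.0854},
  {"offset": [-0.011,0.075,0.02],"angular": [0,0,-30],"jaw": 0.0854},
  {"offset": [-0.017,0.1,0.04],"angular": [0,0,-40],"jaw": 0.0854},
  {"offset": [-0.02,0.113,0.06],"angular": [0,0,-50],"jaw": 0.0854},
])

```text
time_s: 11.2
eef_pos: [553.8, -236.0, 137.3]
ee_rot: [-0.0, 0.89, 0.456, 0.0]
force: [-1.0, 0.7, -0.1]
grip_width: 0.999
```

```bash
python3 -c "
from h import *
p=wo(0,-345); togo([*p,40],93.95)"
```

```text
t 11.2 pos [ 553.8 -236.   137.3] head 54.25
offset [-0.0003 -0.0008  0.0973] ang [-1.00e-02 -1.00e-02 -3.97e+01]
```

>>> move_arm([
  {"offset": [0,0,0.02],"angular": [0,0,-10],"jaw": 0.0854},
  {"offset": [0,0,0.045],"angular": [0,0,-20],"jaw": 0.0854},
  {"offset": [0,0,0.07],"angular": [0,0,-30],"jaw": 0.0854},
  {"offset": [0,0,0.095],"angular": [0,0,-39.8],"jaw": 0.0854},
  {"offset": [0,0,0.095],"angular": [0,0,-39.8],"jaw": 0.0854},
])

```text
time_s: 11.82
eef_pos: [553.3, -234.3, 41.6]
ee_rot: [-0.002, 0.684, 0.729, -0.0]
force: [-1.2, 0.3, 0.5]
grip_width: 0.999
```

```bash
python3 -c "
from h import *
s=ctrl.sense();print(st(s['eef_pos']),s['dq'].round(3))
p=wo(0,-345); togo([*p,18.2],93.95)"
```

```text
[[   0.4342688  -343.55214076]] [ 0.003 -0.04  -0.04   0.     0.022  0.081]
t 11.825 pos [ 553.3 -234.3   41.6] head 93.68
offset [-0.0015 -0.0004  0.0234] ang [-0.17 -0.14 -0.27]
```

>>> move_arm([
  {"offset": [0,0,0.015],"angular": [0,0,0],"jaw": 0.0854},
  {"offset": [0,0,0.022],"angular": [0,0,0],"jaw": 0.0854},
  {"offset": [0,0,0.022],"angular": [0,0,0],"jaw": 0.0854},
])

```text
time_s: 12.2
eef_pos: [554.4, -234.9, 21.0]
ee_rot: [-0.0, 0.684, 0.73, -0.0]
force: [0.8, -0.2, 0.2]
grip_width: 1.0
```

```bash
python3 -c "
from h import *
s=ctrl.sense();print(st(s['eef_pos']),s['force'])
p=wo(0,-345); togo([*p,18.2],93.95)"
```

```text
[[   1.42249256 -344.22668224]] [ 0.80005755 -0.20605606  0.22406101]
t 12.2 pos [ 554.4 -234.9   21. ] head 93.72
offset [-0.0008 -0.0014  0.0028] ang [-0.03 -0.02 -0.23]
```

>>> move_arm([
  {"offset": [0.008,-0.001,0.0027],"angular": [0,0,-0.2],"jaw": 0.0854},
  {"offset": [0.016,-0.001,0.0027],"angular": [0,0,-0.2],"jaw": 0.0854},
  {"offset": [0.022,-0.001,0.0027],"angular": [0,0,-0.2],"jaw": 0.0854},
  {"offset": [0.025,-0.001,0.0027],"angular": [0,0,-0.2],"jaw": 0.0854},
  {"offset": [0.028,-0.001,0.0027],"angular": [0,0,-0.2],"jaw": 0.0854},
])

```text
time_s: 12.82
eef_pos: [551.8, -207.0, 18.7]
ee_rot: [0.0, 0.682, 0.731, 0.0]
force: [-1.5, 0.3, -0.5]
grip_width: 0.997
```

>>> move_arm([
  {"offset": [0.003,0,0],"angular": [0,0,0],"jaw": 0.0854},
  {"offset": [0.006,0,0],"angular": [0,0,0],"jaw": 0.0854},
  {"offset": [0.009,0,0],"angular": [0,0,0],"jaw": 0.0854},
  {"offset": [0.012,0,0],"angular": [0,0,0],"jaw": 0.0854},
  {"offset": [0.015,0,0],"angular": [0,0,0],"jaw": 0.0854},
])

```text
time_s: 13.45
eef_pos: [550.6, -192.1, 18.7]
ee_rot: [0.0, 0.682, 0.731, -0.0]
force: [0.9, -3.7, 0.2]
grip_width: 1.002
```

```bash
python3 -c "
from h import *
import pickle
s=ctrl.sense();print(st(s['eef_pos']),s['force'],s['eef_pos'])
p=wo(0,-345); togo([*p,18.2],93.95)
c=cap('wrist'); pickle.dump(c,open('w6.pkl','wb')); save(c,'w6',s=1.25)"
```

```text
[[   0.64626984 -301.28464952]] [ 0.89879537 -3.66892538  0.22071948] [ 550.64900143 -192.12444233   18.6644788 ]
t 13.45 pos [ 550.6 -192.1   18.7] head 93.97
offset [-0.0437 -0.0007  0.0005] ang [0.   0.01 0.02]
```

View pics/w6.png

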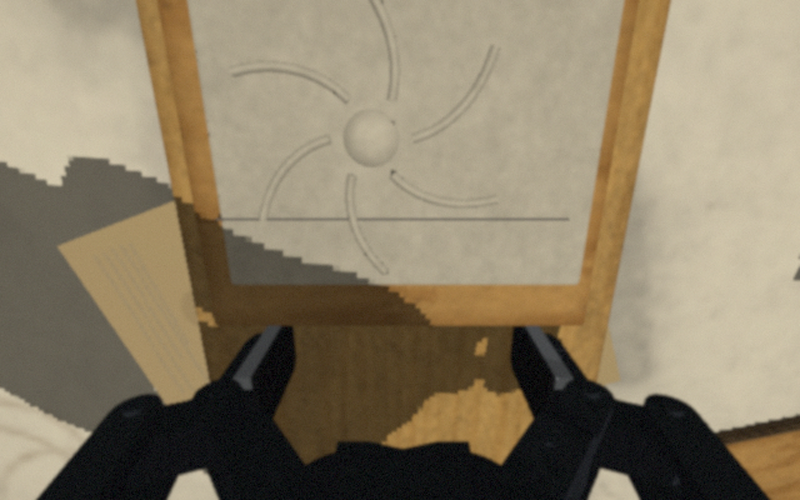

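The picture shows both fingertips against the rear edge, which is level in the image at row 325. The board spans columns 215–585, so it is centred on the tool and aligned. I push on.

>>> move_arm([
  {"offset": [0.004,0,0],"angular": [0,0,0],"jaw": 0.0854},
  {"offset": [0.009,0,0],"angular": [0,0,0],"jaw": 0.0854},
  {"offset": [0.014,0,0],"angular": [0,0,0],"jaw": 0.0854},
  {"offset": [0.019,0,0],"angular": [0,0,0],"jaw": 0.0854},
  {"offset": [0.024,0,0],"angular": [0,0,0],"jaw": 0.0854},
])

```text
time_s: 14.12
eef_pos: [549.0, -167.9, 18.7]
ee_rot: [0.0, 0.682, 0.731, 0.0]
force: [-0.1, -2.9, 1.6]
grip_width: 0.997
```

>>> move_arm([
  {"offset": [0.005,0,0],"angular": [0,0,0],"jaw": 0.0854},
  {"offset": [0.01,0,0],"angular": [0,0,0],"jaw": 0.0854},
  {"offset": [0.015,0,0],"angular": [0,0,0],"jaw": 0.0854},
  {"offset": [0.02,0,0],"angular": [0,0,0],"jaw": 0.0854},
  {"offset": [0.025,0,0],"angular": [0,0,0],"jaw": 0.0854},
])

```text
time_s: 14.75
eef_pos: [547.3, -143.0, 18.6]
ee_rot: [0.0, 0.682, 0.731, -0.0]
force: [-0.5, -4.1, 1.1]
grip_width: 1.003
```

>>> move_arm([
  {"offset": [0.005,0,0],"angular": [0,0,0],"jaw": 0.0854},
  {"offset": [0.01,0,0],"angular": [0,0,0],"jaw": 0.0854},
  {"offset": [0.015,0,0],"angular": [0,0,0],"jaw": 0.0854},
  {"offset": [0.02,0,0],"angular": [0,0,0],"jaw": 0.0854},
  {"offset": [0.025,0,0],"angular": [0,0,0],"jaw": 0.0854},
])

```text
time_s: 15.38
eef_pos: [545.5, -118.0, 18.6]
ee_rot: [0.0, 0.682, 0.731, 0.0]
force: [-0.4, -4.4, 1.6]
grip_width: 0.998
```

>>> move_arm([
  {"offset": [0.005,0,0.0005],"angular": [0,0,0],"jaw": 0.0854},
  {"offset": [0.01,0,0.0005],"angular": [0,0,0],"jaw": 0.0854},
  {"offset": [0.015,0,0.0005],"angular": [0,0,0],"jaw": 0.0854},
  {"offset": [0.02,0,0.0005],"angular": [0,0,0],"jaw": 0.0854},
  {"offset": [0.025,0,0.0005],"angular": [0,0,0],"jaw": 0.0854},
])

```text
time_s: 16.0
eef_pos: [543.9, -93.2, 18.2]
ee_rot: [0.0, 0.682, 0.731, 0.0]
force: [-0.2, -5.0, 4.0]
grip_width: 0.999
```

>>> move_arm([
  {"offset": [0.005,0,0],"angular": [0,0,0],"jaw": 0.0854},
  {"offset": [0.01,0,0],"angular": [0,0,0],"jaw": 0.0854},
  {"offset": [0.015,0,0],"angular": [0,0,0],"jaw": 0.0854},
  {"offset": [0.02,0,0],"angular": [0,0,0],"jaw": 0.0854},
  {"offset": [0.025,0,0],"angular": [0,0,0],"jaw": 0.0854},
])

```text
time_s: 16.62
eef_pos: [542.1, -68.2, 18.2]
ee_rot: [0.0, 0.682, 0.731, 0.0]
force: [0.3, -5.3, 3.1]
grip_width: 0.999
```

>>> move_arm([
  {"offset": [0.005,0,0],"angular": [0,0,0],"jaw": 0.0854},
  {"offset": [0.01,0,0],"angular": [0,0,0],"jaw": 0.0854},
  {"offset": [0.015,0,0],"angular": [0,0,0],"jaw": 0.0854},
  {"offset": [0.02,0,0],"angular": [0,0,0],"jaw": 0.0854},
  {"offset": [0.025,0,0],"angular": [0,0,0],"jaw": 0.0854},
])

```text
time_s: 17.25
eef_pos: [540.1, -43.0, 17.9]
ee_rot: [-0.0, 0.682, 0.731, -0.0]
force: [-0.5, -3.3, 0.7]
grip_width: 1.0
```

```bash
python3 -c "
from h import *
import pickle
s=ctrl.sense();print(st(s['eef_pos']),s['force'],s['eef_pos'])
togo([*wo(0,-18),18.2],93.95)
c=cap('wrist'); pickle.dump(c,open('w7.pkl','wb')); save(c,'w7',s=1.25)"
```

```text
[[   0.36881825 -151.80639785]] [-0.45122941 -3.31691682  0.65369796] [540.07526376 -43.02038211  17.90728116]
t 17.25 pos [540.1 -43.   17.9] head 93.96
offset [ 0.1338 -0.0004 -0.0002] ang [-0.03 -0.03  0.01]
```

View pics/w7.png

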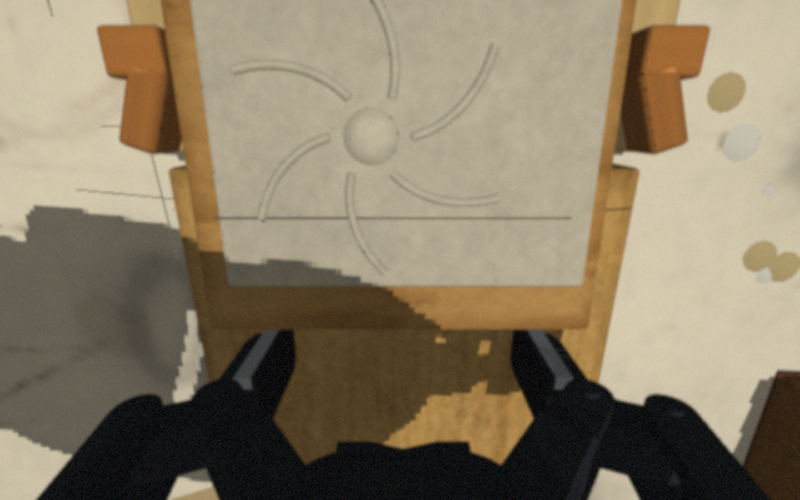

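The board is in the mouth and centred between the mouth blocks. The slab appears at the same pixels as before, so it has not slipped. I continue.

>>> move_arm([
  {"offset": [0.005,0,0],"angular": [0,0,0],"jaw": 0.0854},
  {"offset": [0.01,0,0],"angular": [0,0,0],"jaw": 0.0854},
  {"offset": [0.015,0,0],"angular": [0,0,0],"jaw": 0.0854},
  {"offset": [0.02,0,0],"angular": [0,0,0],"jaw": 0.0854},
  {"offset": [0.025,0,0],"angular": [0,0,0],"jaw": 0.0854},
])

```text
time_s: 17.92
eef_pos: [538.5, -18.2, 18.0]
ee_rot: [-0.0, 0.682, 0.731, -0.0]
force: [0.4, -2.7, -1.7]
grip_width: 1.001
```

>>> move_arm([
  {"offset": [0.005,0,0],"angular": [0,0,0],"jaw": 0.0854},
  {"offset": [0.01,0,0],"angular": [0,0,0],"jaw": 0.0854},
  {"offset": [0.015,0,0],"angular": [0,0,0],"jaw": 0.0854},
  {"offset": [0.02,0,0],"angular": [0,0,0],"jaw": 0.0854},
  {"offset": [0.025,0,0],"angular": [0,0,0],"jaw": 0.0854},
])

```text
time_s: 18.55
eef_pos: [536.9, 6.7, 18.1]
ee_rot: [-0.0, 0.682, 0.731, 0.0]
force: [1.0, -1.8, -1.1]
grip_width: 0.999
```

>>> move_arm([
  {"offset": [0.005,0,0],"angular": [0,0,0],"jaw": 0.0854},
  {"offset": [0.01,0,0],"angular": [0,0,0],"jaw": 0.0854},
  {"offset": [0.015,0,0],"angular": [0,0,0],"jaw": 0.0854},
  {"offset": [0.02,0,0],"angular": [0,0,0],"jaw": 0.0854},
  {"offset": [0.025,0,0],"angular": [0,0,0],"jaw": 0.0854},
])

```text
time_s: 19.18
eef_pos: [535.2, 31.6, 18.2]
ee_rot: [0.0, 0.682, 0.731, 0.0]
force: [-0.2, -2.8, -0.5]
grip_width: 1.001
```

>>> move_arm([
  {"offset": [0.005,0,0],"angular": [0,0,0],"jaw": 0.0854},
  {"offset": [0.01,0,0],"angular": [0,0,0],"jaw": 0.0854},
  {"offset": [0.015,0,0],"angular": [0,0,0],"jaw": 0.0854},
  {"offset": [0.02,0,0],"angular": [0,0,0],"jaw": 0.0854},
  {"offset": [0.025,0,0],"angular": [0,0,0],"jaw": 0.0854},
])

```text
time_s: 19.8
eef_pos: [533.4, 56.6, 18.1]
ee_rot: [0.0, 0.682, 0.731, 0.0]
force: [0.3, -3.5, 0.2]
grip_width: 0.997
```

```bash
python3 -c "
from h import *
import pickle
s=ctrl.sense();print(st(s['eef_pos']),s['force'],s['eef_pos'])
togo([*wo(0,-18),18.2],93.95)
c=cap('wrist'); pickle.dump(c,open('w8.pkl','wb'))
w=pickle.load(open('w7.pkl','rb'))
for x,n in((w,'w7'),(c,'w8')):
  for a,b,k in(((300,328),(440,328),'rear'),((240,218),(560,218),'slabline'),((300,286),(560,286),'slabrear')):
    for ch in 'gs': e,q=edge(x,np.array(a)/1.25,np.array(b)/1.25,ch,w=6); print(n,k,ch,(e*1.25).round(1).tolist(),q)
"
```

```text
[[  0.57915256 -52.01227178]] [ 0.27468801 -3.53029574  0.23310125] [533.4106894   56.55117652  18.1200701 ]
t 19.8 pos [533.4  56.6  18.1] head 93.97
offset [ 0.034  -0.0006 -0.0001] ang [0.   0.   0.02]
w7 rear g [[300.0, 328.6], [440.0, 328.7]] (np.int64(43), np.float64(0.07))
w7 rear s [[300.0, 327.5], [440.0, 328.8]] (np.int64(38), np.float64(0.56))
w7 slabline g [[240.0, 219.9], [560.0, 219.9]] (np.int64(43), np.float64(0.0))
w7 slabline s [[240.0, 216.2], [560.0, 218.9]] (np.int64(49), np.float64(1.27))
w7 slabrear g [[300.0, 285.1], [560.0, 285.1]] (np.int64(56), np.float64(0.0))
w7 slabrear s [[300.0, 286.3], [560.0, 286.3]] (np.int64(55), np.float64(0.0))
w8 rear g [[300.0, 319.9], [440.0, 319.9]] (np.int64(53), np.float64(0.0))
w8 rear s [[300.0, 319.9], [440.0, 319.9]] (np.int64(60), np.float64(0.0))
w8 slabline g [[240.0, 218.4], [560.0, 218.1]] (np.int64(59), np.float64(1.46))
w8 slabline s [[240.0, 217.5], [560.0, 219.0]] (np.int64(54), np.float64(1.51))
w8 slabrear g [[300.0, 281.3], [560.0, 281.3]] (np.int64(52), np.float64(0.0))
w8 slabrear s [[300.0, 281.3], [560.0, 281.3]] (np.int64(59), np.float64(0.0))
```

Contact held throughout. The last ~34 mm go slower, until the force rises at the backstop.

>>> move_arm([
  {"offset": [0.005,0,0],"angular": [0,0,0],"jaw": 0.0854},
  {"offset": [0.01,0,0],"angular": [0,0,0],"jaw": 0.0854},
  {"offset": [0.015,0,0],"angular": [0,0,0],"jaw": 0.0854},
  {"offset": [0.02,0,0],"angular": [0,0,0],"jaw": 0.0854},
  {"offset": [0.024,0,0],"angular": [0,0,0],"jaw": 0.0854},
])

```text
time_s: 20.48
eef_pos: [531.7, 80.5, 18.1]
ee_rot: [-0.0, 0.682, 0.731, -0.0]
force: [0.0, -2.4, 1.2]
grip_width: 0.998
```

>>> move_arm([
  {"offset": [0.0015,0,0],"angular": [0,0,0],"jaw": 0.0854},
  {"offset": [0.003,0,0],"angular": [0,0,0],"jaw": 0.0854},
  {"offset": [0.0045,0,0],"angular": [0,0,0],"jaw": 0.0854},
  {"offset": [0.006,0,0],"angular": [0,0,0],"jaw": 0.0854},
])

```text
time_s: 20.98
eef_pos: [531.3, 86.2, 18.1]
ee_rot: [-0.0, 0.682, 0.731, -0.0]
force: [0.5, -2.9, 0.8]
grip_width: 0.997
```

>>> move_arm([
  {"offset": [0.001,0,0],"angular": [0,0,0],"jaw": 0.0854},
  {"offset": [0.002,0,0],"angular": [0,0,0],"jaw": 0.0854},
])

```text
time_s: 21.22
eef_pos: [531.2, 88.2, 18.1]
ee_rot: [-0.0, 0.682, 0.731, 0.0]
force: [-0.2, -3.2, 0.8]
grip_width: 1.002
```

>>> move_arm([
  {"offset": [0.001,0,0],"angular": [0,0,0],"jaw": 0.0854},
  {"offset": [0.002,0,0],"angular": [0,0,0],"jaw": 0.0854},
])

```text
time_s: 21.48
eef_pos: [531.1, 90.1, 18.1]
ee_rot: [0.0, 0.682, 0.731, -0.0]
force: [-0.2, -8.5, 0.6]
grip_width: 1.002
```

>>> move_arm([
  {"offset": [0.001,0,0],"angular": [0,0,0],"jaw": 0.0854},
  {"offset": [0.0015,0,0],"angular": [0,0,0],"jaw": 0.0854},
])

```text
time_s: 21.72
eef_pos: [531.1, 90.4, 18.1]
ee_rot: [0.001, 0.682, 0.731, -0.001]
force: [-0.5, -14.5, -0.3]
grip_width: 0.999
```

>>> move_arm([
  {"offset": [0.001,0,0],"angular": [0,0,0],"jaw": 0.0854},
  {"offset": [0.0015,0,0],"angular": [0,0,0],"jaw": 0.0854},
])

```text
time_s: 21.98
eef_pos: [531.1, 90.6, 18.1]
ee_rot: [0.001, 0.682, 0.731, -0.002]
force: [-0.9, -23.5, 1.1]
grip_width: 1.0
```

The force rose to 23 N at the expected place, so the board is home against the backstop. Next I measure the keeper: its two brass screws from two views for place, heading and height.

```bash
cat > k.py <<'E'
from h import *
import pickle
def screws(c,box,lo=60):
    im=c['img'].astype(int); m=np.zeros(im.shape[:2],np.uint8); x0,y0,x1,y1=box
    r=im[y0:y1,x0:x1]; m[y0:y1,x0:x1]=((r[...,0]>130)&(r[...,1]>90)&(r[...,2]<.55*r[...,0]))
    n,_,s,ct=cv2.connectedComponentsWithStats(m); return [(ct[i].round(2).tolist(),int(s[i,4])) for i in range(1,n) if s[i,4]>1]
if __name__=='__main__':
    w2=pickle.load(open('w2.pkl','rb')); t=pickle.load(open('top0.pkl','rb'))
    a=screws(w2,(390,8,460,172)); b=screws(t,(248,178,314,196)); print(a,b)
E
python3 k.py
```

```text
[([438.49, 38.82], 45), ([410.14, 148.59], 29)] [([257.83, 185.17], 6), ([301.2, 187.6], 5)]
```

>>> move_arm([
  {"offset": [-0.01,0,0],"angular": [0,0,0],"jaw": 0.0854},
  {"offset": [-0.02,0,-0.05],"angular": [0,0,0],"jaw": 0.0854},
  {"offset": [0,0,-0.1],"angular": [0,0,0],"jaw": 0.0854},
  {"offset": [0.03,0.05,-0.13],"angular": [0,0,0],"jaw": 0.0854},
])

```text
time_s: 22.48
eef_pos: [575.8, 125.5, 149.5]
ee_rot: [-0.0, 0.683, 0.731, 0.001]
force: [0.1, -0.2, -0.4]
grip_width: 0.995
```

```bash
python3 -c "
from h import *
from k import screws
import pickle
w2=pickle.load(open('w2.pkl','rb')); t=pickle.load(open('top0.pkl','rb'))
a=[[438.49,38.82],[410.14,148.59]]; b=[[257.83,185.17],[301.2,187.6]]
P=[tri([w2,t],[a[i],b[i]]) for i in(0,1)]; print('tri',np.round(P,1))
Q=plane(w2,a,14); print('w2 z14',Q.round(1),Q.mean(0),hd(Q),'top',plane(t,b,14).mean(0),hd(plane(t,b,14)))
p=Q.mean(0)[:2]; togo([*p,200],hd(Q)+180)
"
```

```text
tri [[678.1 246.3  15.3]
 [667.7 122.7   7.3]]
w2 z14 [[678.3 247.1  14. ]
 [665.3 123.5  14. ]] [671.77593091 185.30363883  14.        ] -95.98108112031508 top [672.63058069 184.26994727  14.        ] -95.64618107955246
t 22.475 pos [575.8 125.5 149.5] head 93.9
offset [ 0.0532  0.0999 -0.0504] ang [ 0.04 -0.05  9.88]
```

>>> move_arm([
  {"offset": [0.02,0.045,0.005],"angular": [0,0,5],"jaw": 0.0854},
  {"offset": [0.043,0.1,0.015],"angular": [0,0,9.9],"jaw": 0.0854},
  {"offset": [0.043,0.1,0.02],"angular": [0,0,9.9],"jaw": 0.0854},
  {"offset": [0.043,0.1,0.02],"angular": [0,0,9.9],"jaw": 0.0854},
])

```text
time_s: 22.98
eef_pos: [672.3, 174.9, 125.7]
ee_rot: [-0.001, 0.742, 0.67, -0.001]
force: [-0.0, -0.5, 0.4]
grip_width: 0.997
```

```bash
python3 -c "
from h import *
from k import screws
import pickle
c=cap('wrist'); pickle.dump(c,open('w9.pkl','wb')); save(c,'w9',s=1.25)
print(screws(c,(200,0,440,330)))
s=ctrl.sense(); togo([672,185,80],84.02)
px=proj(c,[[672,185,14],[678.3,247.1,14],[665.3,123.5,14],[672,185,53]]); print(px)
w2=pickle.load(open('w2.pkl','rb'))
# rib top edges: profile across, at several stations
R=np.array([[c['img'][int(v),int(u)].mean() for u in np.arange(270,370,4)] for v in (px[3,1]-20,px[3,1],px[3,1]+20)]).round(); print(R.tolist())
"
```

```text
[([217.86, 130.5], 2340), ([320.96, 108.96], 98), ([207.1, 168.86], 440), ([321.21, 253.91], 33), ([226.5, 328.5], 2)]
t 23.025 pos [672.4 174.6 126.9] head 84.09
offset [ 0.0103 -0.0014  0.0469] ang [-0.05 -0.01  0.07]
[[321.54977274 186.73289535]
 [321.39775045 109.08940526]
 [321.17054027 252.59976611]
 [321.33280542 202.02234736]]
[[189.0, 188.0, 185.0, 182.0, 185.0, 186.0, 185.0, 182.0, 171.0, 45.0, 23.0, 43.0, 50.0, 50.0, 50.0, 47.0, 60.0, 174.0, 180.0, 183.0, 183.0, 183.0, 187.0, 183.0, 147.0], [95.0, 91.0, 90.0, 93.0, 93.0, 104.0, 184.0, 186.0, 173.0, 55.0, 26.0, 40.0, 46.0, 50.0, 47.0, 49.0, 63.0, 183.0, 184.0, 185.0, 185.0, 184.0, 184.0, 186.0, 183.0], [91.0, 89.0, 91.0, 92.0, 87.0, 90.0, 93.0, 93.0, 89.0, 60.0, 15.0, 41.0, 50.0, 52.0, 50.0, 31.0, 55.0, 113.0, 89.0, 93.0, 92.0, 90.0, 91.0, 92.0, 91.0]]
```

>>> move_arm([
  {"offset": [0.006,-0.0005,0.02],"angular": [0,0,0],"jaw": 0.04},
  {"offset": [0.01,-0.0005,0.04],"angular": [0,0,0],"jaw": 0.04},
  {"offset": [0.01,-0.0005,0.055],"angular": [0,0,0],"jaw": 0.04},
  {"offset": [0.01,-0.0005,0.055],"angular": [0,0,0],"jaw": 0.04},
])

```text
time_s: 23.52
eef_pos: [672.9, 184.7, 69.8]
ee_rot: [-0.001, 0.743, 0.67, -0.001]
force: [-1.1, -0.2, 0.2]
grip_width: 0.465
```

```bash
python3 -c "
from h import *
s=ctrl.sense(); print(s['grip_width'],s['force'],ctrl.tips_ahead); togo([672,185,30],84.02)
c=cap('wrist'); im=c['img'].mean(2)
px=proj(c,[[672,185,53],[672,185,14]]);print(px)
for v in (px[0,1]-15,px[0,1]): print(im[int(v),280:362:2].round().astype(int).tolist())
"
```

```text
0.46490841685190626 [-1.1189727  -0.21903067  0.21374997] 11.0
t 23.525 pos [672.9 184.7  69.8] head 84.07
offset [ 0.0003 -0.0009  0.0398] ang [-0.17  0.04  0.05]
[[321.48241827 252.16988172]
 [321.75637975 223.9452704 ]]
[97, 96, 99, 96, 97, 96, 95, 99, 95, 95, 96, 68, 28, 24, 30, 29, 44, 50, 51, 53, 49, 49, 53, 50, 50, 47, 39, 32, 29, 35, 73, 94, 96, 93, 95, 93, 94, 95, 93, 95, 96]
[7, 18, 70, 93, 93, 96, 95, 96, 95, 97, 96, 76, 34, 25, 21, 22, 31, 20, 31, 23, 21, 23, 23, 35, 24, 22, 26, 28, 30, 33, 80, 94, 93, 96, 92, 94, 97, 95, 96, 95, 76]
```

>>> move_arm([
  {"offset": [0,0,0.02],"angular": [0,0,0],"jaw": 0.04},
  {"offset": [0,0,0.039],"angular": [0,0,0],"jaw": 0.04},
  {"offset": [0,0,0.039],"angular": [0,0,0],"jaw": 0.04},
], squeeze=60)

```text
time_s: 23.95
eef_pos: [672.6, 184.6, 30.1]
ee_rot: [-0.001, 0.743, 0.67, -0.002]
force: [-0.2, -1.1, 0.1]
grip_width: 0.467
```

>>> move_arm([
  {"offset": [0,0,0],"angular": [0,0,0],"jaw": 0.005},
  {"offset": [0,0,0],"angular": [0,0,0],"jaw": 0.005},
  {"offset": [0,0,0],"angular": [0,0,0],"jaw": 0.005},
  {"offset": [0,0,0],"angular": [0,0,0],"jaw": 0.005},
], squeeze=60)

```text
time_s: 24.45
eef_pos: [674.1, 184.8, 33.3]
ee_rot: [0.0, 0.743, 0.67, 0.0]
force: [-0.0, 0.3, 3.1]
grip_width: 0.149
```

>>> move_arm([
  {"offset": [0,0,-0.02],"angular": [0,0,0],"jaw": 0.005},
  {"offset": [0,0,-0.05],"angular": [0,0,0],"jaw": 0.005},
  {"offset": [0,0,-0.09],"angular": [0,0,0],"jaw": 0.005},
  {"offset": [0,0,-0.09],"angular": [0,0,0],"jaw": 0.005},
])

```text
time_s: 24.95
eef_pos: [675.3, 185.0, 127.7]
ee_rot: [0.002, 0.743, 0.67, 0.003]
force: [-0.4, -0.4, -1.4]
grip_width: 0.15
```

```bash
python3 -c "
from h import *
s=ctrl.sense(); print(s['grip_width'],s['force']); togo([*wo(0,-24.9),120],3.95)
"
```

```text
0.15046681677130974 [-0.4482377  -0.36729042 -1.44662926]
t 24.95 pos [675.3 185.  127.7] head 84.07
offset [-0.1158 -0.1332  0.0065] ang [ 0.3  -0.37 80.12]
```

```bash
cat > k2.py <<'E'
from h import *
from k import screws
import pickle
for n in ('w9.pkl',None):
    c=pickle.load(open(n,'rb')) if n else cap('wrist')
    sc=[q for q in screws(c,(290,0,350,400)) if 8<q[1]<300]; print(sc)
    if n: P=plane(c,[q[0] for q in sc[:2]],14); print(P,P.mean(0),hd(P))
    else:
        save(c,'w10',s=1.25); pickle.dump(c,open('w10.pkl','wb'))
        s=ctrl.sense(); R=rot(s['ee_rot']); z=s['eef_pos'][2]-33.3+14
        for q in sc: P=plane(c,[q[0]],z)[0]; print('tool',R.inv().apply(P-s['eef_pos']).round(1))
        print(s['eef_pos'],s['force'])
E
python3 k2.py
```

```text
[([320.96, 108.96], 98), ([321.21, 253.91], 33)]
[[677.97362112 247.22992397  14.        ]
 [665.19846372 122.17581921  14.        ]] [671.58604242 184.70287159  14.        ] -95.83293255474449
[([322.04, 137.09], 239)]
tool [62.4  0.4 19.3]
[674.29779052 184.8437233  124.95647949] [-0.58351122 -0.51887151 -2.38418403]
```

>>> move_arm([
  {"offset": [-0.02,-0.02,0],"angular": [0,0,10],"jaw": 0.005},
  {"offset": [-0.045,-0.045,0],"angular": [0,0,20],"jaw": 0.005},
  {"offset": [-0.07,-0.075,0],"angular": [0,0,30],"jaw": 0.005},
  {"offset": [-0.095,-0.105,0],"angular": [0,0,40],"jaw": 0.005},
  {"offset": [-0.115,-0.132,0],"angular": [0,0,50],"jaw": 0.005},
])

```text
time_s: 25.62
eef_pos: [528.8, 83.4, 121.9]
ee_rot: [-0.0, 0.957, 0.29, -0.001]
force: [0.1, -0.2, -1.7]
grip_width: 0.154
```

```bash
python3 -c "
from h import *
togo([*wo(0,-24.9),80],3.95)
"
```

```text
t 25.625 pos [528.8  83.4 121.9] head 33.72
offset [0.002  0.0011 0.0419] ang [-0.04  0.11 29.77]
```

>>> move_arm([
  {"offset": [0.001,0.001,0.01],"angular": [0,0,10],"jaw": 0.005},
  {"offset": [0.002,0.001,0.02],"angular": [0,0,20],"jaw": 0.005},
  {"offset": [0.002,0.001,0.035],"angular": [0,0,29.8],"jaw": 0.005},
  {"offset": [0.002,0.001,0.04],"angular": [0,0,29.8],"jaw": 0.005},
  {"offset": [0.002,0.001,0.04],"angular": [0,0,29.8],"jaw": 0.005},
])

```text
time_s: 26.25
eef_pos: [532.4, 84.4, 82.3]
ee_rot: [-0.0, 0.999, 0.039, -0.001]
force: [-0.1, -0.5, -0.5]
grip_width: 0.149
```

```bash
python3 -c "
from h import *
import pickle
s=ctrl.sense();print(st(s['eef_pos']),s['force'],s['dq'].round(3),s['grip_width'])
togo([*wo(0,-24.9),46],3.95)
c=cap('wrist'); pickle.dump(c,open('w11.pkl','wb')); save(c,'w11',s=1.25)
# notch corners as predicted, stand frame -> px : rail end (72,-7.8,28), block (70,-43,28)
print((proj(c,[[*wo(x,y),28] for x,y in((72,-8),(70,-43),(72,40))])*1.25).round())
"
```

```text
[[  1.52062694 -24.20429217]] [-0.05396959 -0.52388535 -0.455883  ] [-0.001 -0.012 -0.013 -0.001  0.003  0.012] 0.1491915680938916
t 26.25 pos [532.4  84.4  82.3] head 4.46
offset [-0.0015  0.0007  0.0363] ang [-0.01  0.07  0.51]
[[369. 144.]
 [443. 149.]
 [268. 143.]]
```

View pics/w11.png

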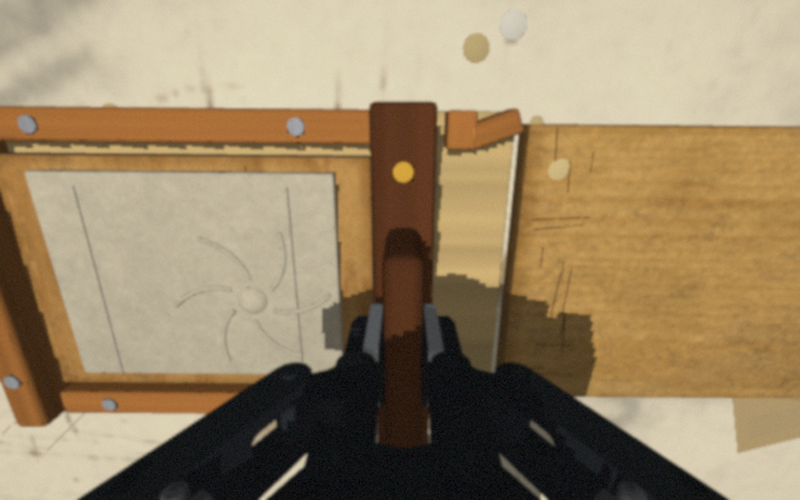

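The last picture shows the bar square across the stand, above the notch gap (columns 370–446). The carrier is home against the backstop at the left with its slab in place. I lower the bar.

>>> move_arm([
  {"offset": [-0.001,0.0006,0.005],"angular": [0,0,0.5],"jaw": 0.005},
  {"offset": [-0.0012,0.0006,0.013],"angular": [0,0,0.5],"jaw": 0.005},
  {"offset": [-0.0012,0.0006,0.02],"angular": [0,0,0.5],"jaw": 0.005},
  {"offset": [-0.0012,0.0006,0.025],"angular": [0,0,0.5],"jaw": 0.005},
  {"offset": [-0.0012,0.0006,0.025],"angular": [0,0,0.5],"jaw": 0.005},
])

```text
time_s: 26.92
eef_pos: [531.5, 83.7, 57.3]
ee_rot: [-0.0, 0.999, 0.033, -0.0]
force: [0.0, 0.5, -2.2]
grip_width: 0.158
```

```bash
python3 -c "
from h import *
s=ctrl.sense();print(st(s['eef_pos']),s['force'])
togo([*wo(0,-24.9),46],3.95)
"
```

```text
[[  0.5029709  -24.83562193]] [ 0.04412882  0.53464997 -2.1981348 ]
t 26.925 pos [531.5  83.7  57.3] head 3.77
offset [-0.0005  0.0001  0.0113] ang [-0.01  0.04 -0.18]
```

>>> move_arm([
  {"offset": [0,0,0.004],"angular": [0,0,-0.1],"jaw": 0.005},
  {"offset": [0,0,0.007],"angular": [0,0,-0.1],"jaw": 0.005},
  {"offset": [0,0,0.0095],"angular": [0,0,-0.1],"jaw": 0.005},
  {"offset": [0,0,0.0095],"angular": [0,0,-0.1],"jaw": 0.005},
])

```text
time_s: 27.42
eef_pos: [531.5, 83.6, 48.0]
ee_rot: [-0.0, 0.999, 0.034, -0.0]
force: [0.5, -0.4, -0.8]
grip_width: 0.154
```

>>> move_arm([
  {"offset": [0,0,0.001],"angular": [0,0,0],"jaw": 0.005},
  {"offset": [0,0,0.001],"angular": [0,0,0],"jaw": 0.005},
])

```text
time_s: 27.68
eef_pos: [531.6, 83.6, 47.2]
ee_rot: [0.0, 0.999, 0.034, -0.0]
force: [-0.7, 0.1, -1.2]
grip_width: 0.159
```

>>> move_arm([
  {"offset": [0,0,0.001],"angular": [0,0,0],"jaw": 0.005},
  {"offset": [0,0,0.001],"angular": [0,0,0],"jaw": 0.005},
])

```text
time_s: 27.92
eef_pos: [531.6, 83.7, 46.1]
ee_rot: [-0.0, 0.999, 0.034, -0.0]
force: [-0.3, -0.4, -1.2]
grip_width: 0.157
```

>>> move_arm([
  {"offset": [0,0,0.001],"angular": [0,0,0],"jaw": 0.005},
  {"offset": [0,0,0.001],"angular": [0,0,0],"jaw": 0.005},
])

```text
time_s: 28.18
eef_pos: [531.7, 83.7, 45.3]
ee_rot: [-0.0, 0.999, 0.034, 0.0]
force: [-0.6, -0.7, 0.4]
grip_width: 0.156
```

>>> move_arm([
  {"offset": [0,0,0.0005],"angular": [0,0,0],"jaw": 0.005},
  {"offset": [0,0,0.0005],"angular": [0,0,0],"jaw": 0.005},
])

```text
time_s: 28.42
eef_pos: [531.7, 83.7, 45.3]
ee_rot: [0.0, 0.999, 0.034, 0.0]
force: [-3.0, 0.3, 7.1]
grip_width: 0.154
```

>>> move_arm([
  {"offset": [0,0,0.0005],"angular": [0,0,0],"jaw": 0.005},
  {"offset": [0,0,0.0005],"angular": [0,0,0],"jaw": 0.005},
])

```text
time_s: 28.68
eef_pos: [531.7, 83.7, 45.3]
ee_rot: [0.0, 0.999, 0.034, 0.0]
force: [-5.5, 0.0, 12.5]
grip_width: 0.152
```

The bar touched down at TCP z = 45.3, exactly as predicted for the deck. I release and rise.

>>> move_arm([
  {"offset": [0,0,-0.001],"angular": [0,0,0],"jaw": 0.005},
  {"offset": [0,0,-0.001],"angular": [0,0,0],"jaw": 0.04},
  {"offset": [0,0,-0.001],"angular": [0,0,0],"jaw": 0.04},
  {"offset": [0,0,-0.001],"angular": [0,0,0],"jaw": 0.04},
  {"offset": [0,0,-0.001],"angular": [0,0,0],"jaw": 0.04},
])

```text
time_s: 29.3
eef_pos: [531.6, 83.6, 45.1]
ee_rot: [-0.0, 0.999, 0.034, -0.0]
force: [0.8, 0.3, 0.4]
grip_width: 0.465
```

>>> move_arm([
  {"offset": [0,0,-0.02],"angular": [0,0,0],"jaw": 0.04},
  {"offset": [0,0,-0.05],"angular": [0,0,0],"jaw": 0.04},
  {"offset": [0,0,-0.1],"angular": [0,0,0],"jaw": 0.04},
  {"offset": [0,0,-0.15],"angular": [0,0,0],"jaw": 0.04},
  {"offset": [0,0,-0.15],"angular": [0,0,0],"jaw": 0.04},
])

```text
time_s: 29.92
eef_pos: [533.1, 83.6, 198.8]
ee_rot: [0.0, 0.999, 0.034, 0.004]
force: [0.6, 0.8, -0.1]
grip_width: 0.47
```

```bash
cat > fin.py <<'E'
from h import *
from k import screws
import pickle
c=cap('wrist'); pickle.dump(c,open('w12.pkl','wb')); save(c,'w12',s=1.25); t=cap('top'); pickle.dump(t,open('t2.pkl','wb')); t0=pickle.load(open('top0.pkl','rb'))
s=ctrl.sense(); print(s['eef_pos'],s['force'],s['grip_width'])
def show(c,z=26):
    px=proj(c,[[*wo(x,-24.9),z] for x in(62.8,-62.8)]); print('pred',px.round(1).tolist())
    for p in px:
        x,y=p.astype(int); q=screws(c,(max(x-10,0),max(y-10,0),x+11,min(y+11,400))); print(q,[st(plane(c,[a[0]],z)).round(1).tolist() for a in q])
show(c); show(t)
# slab: pale region fit on top of board
px=proj(c,[[*wo(0,83),32]])[0]; im=c['img']; hsv=cv2.cvtColor(im,cv2.COLOR_RGB2HSV); m=((hsv[...,1]<60)&(hsv[...,2]>60)).astype(np.uint8)
n,l,S,ct=cv2.connectedComponentsWithStats(cv2.morphologyEx(m,cv2.MORPH_OPEN,np.ones((3,3)))); x,y=px.astype(int); i=l[min(y,399),x]; print('slab px',px,i,S[i],ct[i])
for a,b in((t0,t),):
    for n,P in(('jar',(599,422,40)),('mug',(470,474,45)),('block',(746,-107,20))):
        u,v=proj(a,[P])[0].astype(int); A=a['img'][v-22:v+22,u-22:u+22].astype(int);B=b['img'][v-22:v+22,u-22:u+22].astype(int); print(n,np.abs(A-B).mean().round(2))
E
python3 fin.py
```

```text
[531.42383927  83.65608104 194.87054048] [ 0.55262101 -0.66801024 -0.53284827] 0.46749488307033105
pred [[321.7, 120.3], [321.8, 237.2]]
[([321.8, 120.7], 61)] [[[62.4, -25.0]]]
[] []
pred [[314.2, 211.5], [319.1, 256.5]]
[] []
[] []
slab px [216.39368541 183.98803157] 6 [  135   126   155   107 15230] [215.78358503 178.49304005]
jar 3.82
mug 2.62
block 3.12
```

```bash
python3 - <<'E'
from h import *
import pickle
c=pickle.load(open('w12.pkl','rb'))
E=lambda a,b,z,n:print(n,*[(st(plane(c,edge(c,a,b,ch,w=4)[0],z)).round(1).tolist(),edge(c,a,b,ch,w=4)[1]) for ch in 'gs'])
f=lambda x,y,z:proj(c,[[*wo(x,y),z]])[0]
for y,n in((-38,'keep rear'),(-12,'keep front')): E(f(80,y,26),f(45,y,26),26,n)
E(f(50,-12,26),f(-50,-12,26),26,'keep front long')
E(f(50,-6.5,24),f(-40,-6.5,24),24,'board rear')
E(f(55,182.5,24),f(-40,182.5,24),24,'board front')
for y,n in((10,'slab rear'),(161,'slab front')): E(f(45,y,32),f(-40,y,32),32,n)
for x,n in((62,'slab R'),(-55,'slab L')): E(f(x,30,32),f(x,130,32),32,n)
E(f(67.5,20,24),f(67.5,150,24),24,'board R')
E
cp h.py /tmp/; python3 -c "
import sys;sys.path.insert(0,'.')
from h import *
print(ctrl.sense()['time_s'])"
```

```text
keep rear ([[80.0, -38.7], [45.0, -39.2]], (np.int64(36), np.float64(0.06))) ([[80.0, -36.8], [45.0, -37.2]], (np.int64(55), np.float64(0.07)))
keep front ([[80.0, -12.6], [45.0, -12.6]], (np.int64(36), np.float64(0.15))) ([[80.0, -10.3], [45.0, -14.6]], (np.int64(47), np.float64(1.31)))
keep front long ([[50.0, -12.6], [-50.0, -12.7]], (np.int64(56), np.float64(0.29))) ([[50.0, -13.1], [-50.0, -13.3]], (np.int64(49), np.float64(0.26)))
board rear ([[50.1, -9.4], [-39.9, -9.3]], (np.int64(46), np.float64(0.29))) ([[50.0, -8.0], [-40.0, -7.8]], (np.int64(54), np.float64(0.26)))
board front ([[55.7, 179.0], [-39.3, 179.1]], (np.int64(45), np.float64(0.39))) ([[54.3, 185.9], [-39.5, 180.0]], (np.int64(36), np.float64(1.04)))
slab rear ([[45.0, 10.3], [-40.0, 10.0]], (np.int64(60), np.float64(0.27))) ([[45.0, 8.8], [-39.9, 8.7]], (np.int64(59), np.float64(0.26)))
slab front ([[45.7, 157.4], [-39.3, 157.3]], (np.int64(58), np.float64(0.29))) ([[45.6, 157.7], [-39.3, 157.7]], (np.int64(59), np.float64(0.29)))
slab R ([[57.8, 30.2], [57.8, 130.7]], (np.int64(60), np.float64(0.0))) ([[58.9, 30.2], [59.0, 130.5]], (np.int64(60), np.float64(0.03)))
slab L ([[-56.1, 30.1], [-55.8, 130.1]], (np.int64(59), np.float64(0.07))) ([[-56.3, 30.1], [-55.9, 130.1]], (np.int64(60), np.float64(0.07)))
board R ([[69.7, 19.9], [68.8, 149.8]], (np.int64(46), np.float64(0.26))) ([[71.7, 19.8], [71.7, 149.2]], (np.int64(60), np.float64(0.0)))
30.025
```

Run:
```python
from h import *
import pickle
for n in('w11.pkl','w12.pkl'):
    c=pickle.load(open(n,'rb')); f=lambda x,y,z:proj(c,[[*wo(x,y),z]])[0]
    a,b=f(40,182.5,40),f(-40,182.5,40); print(n,a,b)
    for ch in('g','s'):
        e,q=edge(c,a,b,ch,w=5); print(ch,st(plane(c,e,40)).round(1).tolist(),q)
    for x in(40,0,-30):
        print([int(c['img'][int(v),int(u)].mean()) for u,v in (f(x,y,24) for y in range(165,190,2))])
```

```text
w11.pkl [-29.32644439 169.59649296] [ 13.51389616 286.11608583]
g [[41.2, 178.9], [-38.7, 179.0]] (np.int64(44), np.float64(0.2))
s [[41.3, 178.7], [-39.0, 179.9]] (np.int64(36), np.float64(0.38))
[125, 118, 117, 115, 118, 126, 115, 80, 40, 121, 122, 123, 117]
[115, 117, 118, 115, 116, 115, 102, 53, 42, 40, 37, 40, 35]
[130, 125, 119, 119, 115, 109, 111, 55, 48, 42, 39, 41, 32]
w12.pkl [105.19629223 146.00216229] [122.33962341 223.26689355]
g [[40.5, 179.9], [-39.5, 180.1]] (np.int64(56), np.float64(0.3))
s [[40.8, 178.8], [-39.0, 178.1]] (np.int64(44), np.float64(0.66))
[111, 110, 107, 109, 112, 113, 103, 71, 40, 39, 32, 29, 46]
[105, 107, 106, 108, 107, 101, 92, 55, 38, 34, 37, 37, 41]
[111, 111, 108, 107, 101, 102, 91, 54, 44, 37, 35, 34, 39]
```

```bash
python3 -c "
from h import *
print(ctrl.finish_job())"
```

```text
the job is handed in; nothing more can be done
None
```

I slid the board with its slab into the stand and home against the backstop, laid the keeper bar in both notches grip upward, and handed the job in at about 30 s. No verdict was reported, so the checks below are my own measurements.

**How it went:** The board started about 4–5° askew on the landing. I squared it with two-finger pushes on its right and left sides, then pushed it by the rear edge across the step. The push stopped at the backstop with about 23 N. I gripped the keeper by its rib, turned it across the stand, set it down and released it.

**Last checks:**
- **Board:** its front edge is about 1 mm from the measured backstop face.
- **Slab:** about 2 mm from the board's centre along the slide and within about 5 mm across. It stayed in place against the board throughout the push.
- **Keeper:** it touched down at exactly the height expected for the deck. It lies square across the stand and about 0–2.5 mm from the notch midpoint.
- **Bystanders:** the mug, jar and sanding block look unchanged in before-and-after top views.

**Disagreements or failures:**
- The backstop seen by the camera lies about 2.5 mm nearer than I worked out from the rail ends, which is within tolerance.
- My check saw only one of the keeper's two screws after release. I took its heading from the bar's edge instead.

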